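# Roll the vent grilles home with the rubber roller

## Task

Two snap-in vent grilles stand proud on the upturned laptop case. With the closed hand flat on top of the loose rubber roller, roll it along the case over both grilles with firm, even pressure (a little under 2 kg, never nearly 3, and no knocks), so that the roller presses both fully down (not your fingers), and on until it lies squarely against the raised hinge ridge; then let go. Keep the roller on the case all the way, and leave the things around it alone.

Things in the scene. Friction and masses are not known exactly. Their poses are not given: they have to be found in the camera images.
- case: grey laptop bottom case, fixed on the bench, 215 mm (its x) by 300 mm (its y), its flat upper face 22 mm above its origin. Its height varies by a few mm. Its x axis is the rolling direction, from the roller to the hinge ridge. The hinge ridge is a straight bar along y, 260 mm long, 18 mm high above the face, its near face at x = +48 mm. A roller driven on against it jams and the force climbs fast: arrive slowly.
- home (a point): point on the case, x = +28 mm, y = 0, z = 42 mm in its frame: where the roller's centre lies when the roller rests against the ridge
- roller_center (a point): centre of the loose black rubber roller 40 mm across, 100 mm long, 0.3 kg, lying across the case's x axis; its own y is its axis. A flat hand pressed on top and moved rolls it half as far, so a narrow hand needs several strokes. Grippy, slightly soft; stops soon when let go. Over 28 N of the hand, even a knock, spoils it: touch down slowly; a steady 16 to 20 N is right.
- vent_near_top (a point): middle of the top of the grille nearer the roller: black plastic bar 14 mm (along the case's x) by 84 mm (along y), centred at x = -12 mm, y = 0 on the case, standing 2.8 mm proud of the face; pressed fully down it stands 0.3 mm proud. It takes a press of about 13 N, more than the roller's own weight, and stays where it is pushed.
- vent_far_top (a point): the same on the second, equal grille, centred at x = +10 mm, y = 0 on the case
- vent_near (a joint): how far the near grille is pressed down, m: 0 proud, 0.0025 fully down
- vent_far (a joint): the same for the far grille
- flux_bottle: bystander: small bottle, 36 mm across, 85 mm high, standing beside the case; origin under its foot
- jar: bystander: small jar with a lid, 48 mm across, 75 mm high; origin under its foot
- screw_tray: bystander: low open tray for screws, 80 x 110 x 18 mm; origin under its middle
- driver: bystander: screwdriver, 160 mm long, lying on the bench
Things that resemble listed ones, but are neither listed nor needed, are in the scene too. Leave any turquoise or yellow look-alike of the part that bears roller_center alone.

How it is judged:
On the way:
1. the roller has been rolled (not slid) a third of a turn or more along the case under the hand (angle between roller_center's own z axis and vertical above 2 rad and contact force between the fingers and roller above 1 N), for 0.1 s.
At the end, for the whole second after the job is handed in: Both grilles are pressed down at least 1.9 of their 2.5 mm, and the roller lies still on the case against the hinge ridge (its centre within 4 mm of home along the case's x, within 40 mm sideways, its axis within 0.1 rad of parallel to the ridge), with the hand off it (value of joint each of vent_near, vent_far above 0.0019 m and x of roller_center in the frame of case between 0.024 and 0.032 m and y of roller_center in the frame of case between -0.04 and 0.04 m and z of roller_center in the frame of case between 0.038 and 0.047 m and angle between the y axis of roller_center and the y axis of case, either way round below 0.1 rad and linear speed of roller below 0.01 m/s and contact force between the fingers and roller below 0.1 N); the robot touches nothing.
It fails at once if the roller is pressed by the hand with more than 28 N (contact force between the fingers and roller above 28 N).
It fails at once if the roller leaves the case: lifted by more than 14 mm or dropped off it (z of roller_center in the frame of case above 0.056 m or z of roller_center in the frame of case below 0.034 m).
It fails at once if a grille is pressed with the hand instead of the roller (contact force between any of the arm, the fingers and vent_near above 2 N or contact force between any of the arm, the fingers and vent_far above 2 N).
It fails at once if a bystander is moved by more than 20 mm (distance of any of flux_bottle, jar, screw_tray, driver from where it was at the start of the episode above 0.02 m).
It also fails if it takes over 72 s, if anything falls off the work surface, if the arm or the gripper's body presses on something with over 40 N, if the wrist force passes 120 N, or if a joint passes its speed limit or range.

## Robot

A 6-joint arm with a two-finger parallel gripper is mounted at the origin on the work surface. World frame = base frame: x ahead of the robot, y to its left, z up, the work surface at z = 0. Lengths are in m, angles in rad, forces in N, time in s.
With the tool pointing down it reaches from about 0.35 to 0.975 m from the base axis. Payload 4.9 kg.
Tool frame: the origin (TCP) lies at the very end of the fingers, on their centre line; the grasp point (between the pads) lies 19 mm behind it; z points along the fingers, y is the direction in which the jaws open and shut (so a half turn about z gives the same grasp; the last joint's range is limited). The gripper opens to 85 mm and grips with 20 to 120 N. Pads are 22 mm wide; open, the fingers measure 114 mm over their backs; the gripper's body (76 mm by 85 mm) begins 54 mm behind the grasp point. The pads swing forward as they close: fully open they stand 13 mm farther back than shut.
Start: joints at [1.001, 0.053, 1.613, -0, 1.476, -0.119], TCP at [0.272, 0.563, 0.231] pointing down, gripper open.
Joint ranges: [-3.01, 3.01], [-1.01, 2.22], [0.06, 2.58], [-1.02, 4.17], [0.09, 2.62], [-3.14, 3.14]. Speed limits (rad/s): [2.57, 2.57, 3.14, 3.14, 3.14, 3.14].

## Interface

Orientations are given as a unit quaternion [x, y, z, w].
In Python, from bench import manip, optics, hand_in gives the robot as it stands.
- The arm moves only by the shell command python3 -m crank 'ROWS'. ROWS is JSON, a list of rows, each an object with "twist": the turn, a rotation vector about the tool's x, y, z in degrees, a list of three; "delta_pos": the shift along the tool's x, y, z in m, a list of three; "gripper": the opening, from -1 (shut) to 1 (fully open). A call has exactly 10 rows; each row is the pose to reach, as a shift and turn from the pose commanded when the call began, along the tool's axes at that moment; what a row does not reach only later rows make up. A row lasts 1/8 s, in which the tool goes at most 62.5 mm and 10.7 degrees, less where a joint would pass 70% of its speed; a pose out of reach is approached as far as the arm can. A call with a gripper value outside its range is refused whole. The fingers move at their own pace and stop on an object; the grip force is fixed at half the most. Time passes only in rows, so rows that repeat a pose let the fingers close, or fill a call up. It gives the time, the measured TCP pose, the force and the opening at its end, in the units of the state.
- manip.state(): the state, without advancing time (a new reading comes with each control period).
- optics.camera(name): name is "scene" or "top" or "wrist"; returns the picture (480x640x3 uint8, red, green, blue); there is no depth.
- optics.camera_info(name): a dict with "fx", "fy", "cx", "cy" (pixels), "origin" and "attitude" of the camera in the world. Camera axes: x right, y down, z forward; pixel columns grow to the right and rows downward; lengths in m; the calibration is good to about 2 mm. A picture is of the moment at which its call begins: read the wrist's pose just before it. camera_info takes no time and is no camera call; for the wrist camera it gives the pose at the moment of the call.
- hand_in(): hands the job in, once; it reports no verdict.
The state is a dict: "time_s": time; "joints": joint angles; "joint_velocities": joint speeds; "effort": joint torques, N m; "eef_pos": TCP position; "eef_rot": TCP orientation; "force": force on the tool from outside, world axes, zero at the start; "torque": the same for the moment, N m; "opening": finger opening in m.
Only numpy, scipy, OpenCV 4.12 (cv2) and the standard library are available. Lean on these libraries where they do the work, as an engineer would, in place of code of your own. Each camera call takes 0.05 s, during which the arm holds its last target.

## Working session

There is one attempt and no reset: what is moved stays moved. The work goes in short steps, Python scripts to look and compute and a shell command to move; the robot and the scene stay as the last step left them, time stands still between calls to the robot, and variables do not carry over. Pictures are saved under pics/ and viewed, and the job is handed in when it is done.

```bash
ls; mkdir -p pics; python3 - <<'E'
from bench import manip, optics
import cv2
print(manip.state())
for n in ["scene","top","wrist"]:
    print(n,optics.camera_info(n))
    cv2.imwrite(f"pics/{n}0.png",optics.camera(n)[:,:,::-1])
E
```

```text
pics
{'time_s': 0.0, 'joints': array([ 1.00098601e+00,  5.33553801e-02,  1.61428635e+00,  1.15644657e-05,
        1.47598814e+00, -1.19007871e-01]), 'joint_velocities': array([ 0.00166967,  0.00201161,  0.00046546, -0.00067697, -0.00044965,
        0.00222607]), 'effort': array([ 1.59023639e-03, -3.93676829e+01, -3.70176816e+01,  2.93708149e-05,
        6.96788571e-03,  3.21699233e-06]), 'eef_pos': array([0.27197139, 0.56203813, 0.2300685 ]), 'eef_rot': array([ 2.23497878e-01,  9.74703884e-01, -9.56846950e-04, -3.49341023e-04]), 'force': array([-0.03612356,  0.0084422 ,  0.20925949]), 'torque': array([0.0579979 , 0.00082761, 0.01494761]), 'opening': 0.08560277253324342}
scene {'fx': 435.6263181229601, 'fy': 435.6263181229601, 'cx': 317.8418945507366, 'cy': 243.18030955826785, 'origin': array([1.13578355, 0.69183528, 0.72855974]), 'attitude': array([ 0.29512827,  0.83876584, -0.42715231, -0.164049  ])}
top {'fx': 514.9183585239582, 'fy': 514.9183585239582, 'cx': 316.3367261297416, 'cy': 238.28523563106233, 'origin': array([ 0.4005623 , -0.0043099 ,  1.37171416]), 'attitude': array([-0.69905191,  0.7139062 , -0.02853723,  0.02915449])}
wrist {'fx': 362.9060721277681, 'fy': 362.9060721277681, 'cx': 318.5105934638856, 'cy': 239.15525854679672, 'origin': array([0.20081213, 0.59721779, 0.37171664]), 'attitude': array([0.83705689, 0.52470604, 0.08132939, 0.13192751])}
```

View pics/scene0.png

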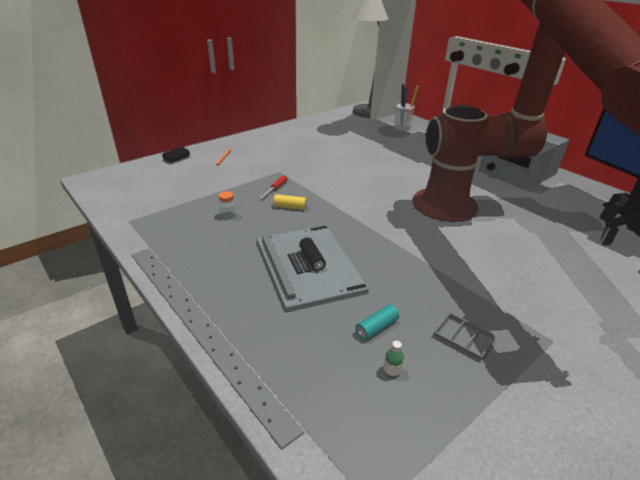

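View pics/top0.png

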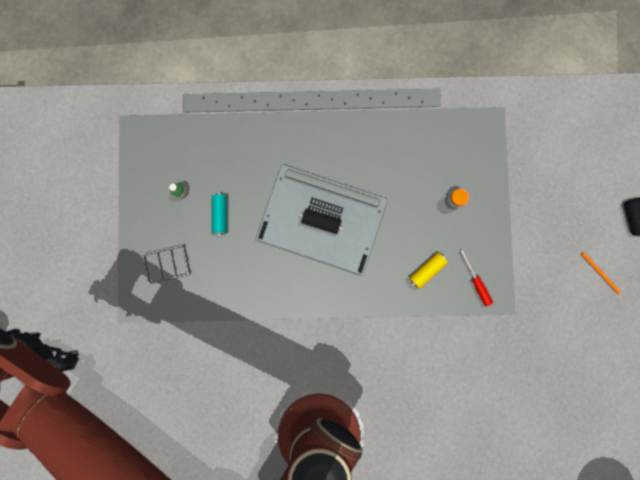

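View pics/wrist0.png

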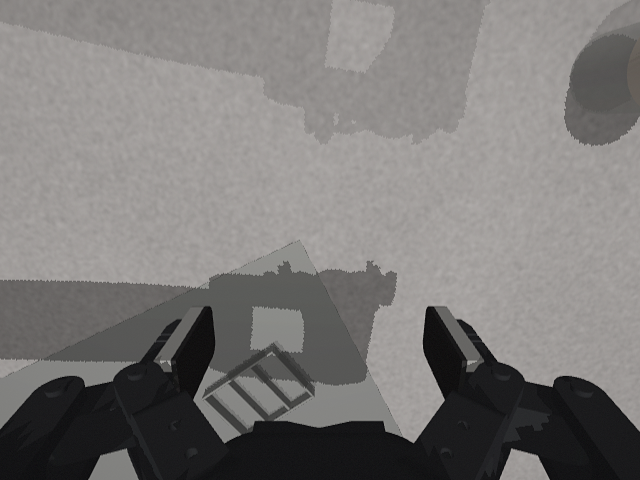

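```bash
cat > h.py <<'E'
import numpy as np, cv2
from scipy.spatial.transform import Rotation as R
from bench import manip, optics
def ray(ci,u,v):
    d=np.array([(u-ci["cx"])/ci["fx"],(v-ci["cy"])/ci["fy"],1.0])
    return np.array(ci["origin"]),R.from_quat(ci["attitude"]).apply(d)
def atz(ci,u,v,z):
    o,d=ray(ci,u,v); return o+d*(z-o[2])/d[2]
def proj(ci,p):
    q=R.from_quat(ci["attitude"]).inv().apply(np.array(p)-ci["origin"])
    q=np.atleast_2d(q)
    return np.c_[ci["cx"]+ci["fx"]*q[:,0]/q[:,2],ci["cy"]+ci["fy"]*q[:,1]/q[:,2]]
def tri(c1,p1,c2,p2):
    o1,d1=ray(c1,*p1);o2,d2=ray(c2,*p2)
    t=np.linalg.lstsq(np.c_[d1,-d2],o2-o1,rcond=None)[0]
    a=o1+t[0]*d1;b=o2+t[1]*d2
    return (a+b)/2,np.linalg.norm(a-b)
E
python3 - <<'E'
import cv2
a=cv2.imread("pics/top0.png")[155:285,245:400]
cv2.imwrite("pics/topz.png",cv2.resize(a,None,fx=5,fy=4.6,interpolation=cv2.INTER_CUBIC) if 0 else cv2.resize(a,None,fx=4,fy=4,interpolation=cv2.INTER_CUBIC))
a=cv2.imread("pics/scene0.png")[215:315,245:385]
cv2.imwrite("pics/scz.png",cv2.resize(a,None,fx=5,fy=5,interpolation=cv2.INTER_CUBIC))
E
```

```text
(no output)
```

View pics/topz.png

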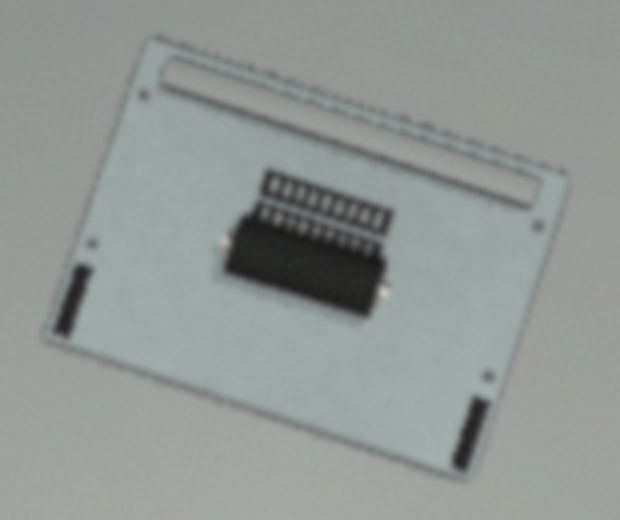

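View pics/scz.png

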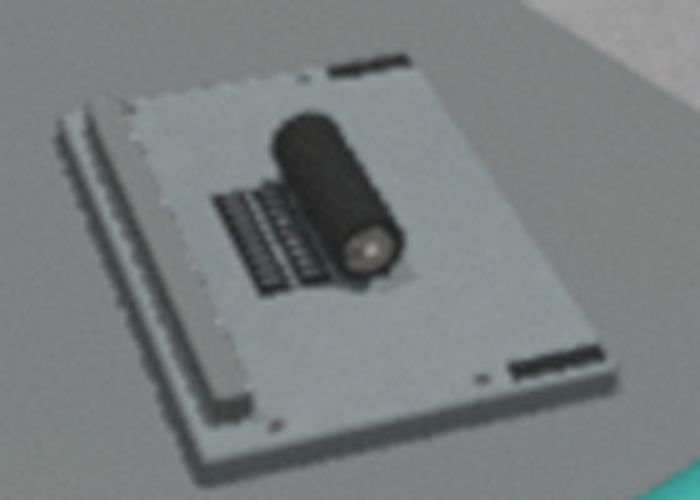

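The top view shows the case with corners at about (282,164), (387,199), (362,274) and (256,240). The ridge is on the far side. The black roller is at about (322,220), lying across the case, with both grilles between it and the ridge.

```bash
python3 - <<'E'
from h import *
T=optics.camera_info("top");S=optics.camera_info("scene")
z=lambda x,y:(245+x/4-0.375,155+y/4-0.375)
s=lambda x,y:(245+x/5-0.4,215+y/5-0.4)
tp=[z(149,38),z(568,176),z(468,478),z(45,340)]
# scene: hinge-left corner etc
sp=[s(200,462),s(62,125),s(412,60),s(612,370)]
P=[]
for a,b in zip(tp,sp):
    p,e=tri(T,a,S,b);P.append(p);print(p.round(4),round(e,4))
P=np.array(P)
for h in (.022,.025,.028): 
    Q=np.array([atz(T,*a,h) for a in tp]);c=Q.mean(0)
    xa=(Q[0]+Q[1]-Q[2]-Q[3])/2;ya=(Q[0]+Q[3]-Q[1]-Q[2])/2
    print(h,c.round(4),np.linalg.norm(xa),np.linalg.norm(ya),np.degrees(np.arctan2(xa[1],xa[0])),np.degrees(np.arctan2(-ya[0],ya[1])))
    # roller ends (pins) at z=h+.02
    l=atz(T,*z(223,242),h+.02);r=atz(T,*z(386,292),h+.02)
    print('roller',((l+r)/2).round(4),np.degrees(np.arctan2(-(l-r)[0],(l-r)[1])))
    X=xa[:2]/np.linalg.norm(xa);Y=np.array([-X[1],X[0]])
    d=((l+r)/2-c)[:2];print('case frame',d@X,d@Y)
    g=atz(T,*z(328,203),h+.0028);print('far vent',(g-c)[:2]@X,(g-c)[:2]@Y)
    g=(atz(T,*z(163,87),h)+atz(T,*z(533,207),h))/2;print('ridge near',(g-c)[:2]@X,(g-c)[:2]@Y)
E
```

```text
[0.7128 0.0831 0.0163] 0.0016
[ 0.6127 -0.1929  0.0119] 0.003
[ 0.4133 -0.1201  0.0143] 0.0036
[0.5126 0.1545 0.0139] 0.0034
0.022 [ 0.5621 -0.0188  0.022 ] 0.21147610545791287 0.292310419325161 -19.793659899934617 -19.475190250913727
roller [ 0.5532 -0.0166  0.042 ] -18.364988023879377
case frame -0.009144296652235909 -0.0009955386260697056
far vent 0.03796692667915144 -0.0017158370727617972
ridge near 0.07807053354393287 -0.001990216590231927
0.025 [ 0.5618 -0.0187  0.025 ] 0.2110060590325041 0.2916607030491022 -19.793659899934617 -19.47519025091373
roller [ 0.5528 -0.0166  0.045 ] -18.364988023879345
case frame -0.00912891163296068 -0.0009946663337013566
far vent 0.03788163742086085 -0.00171220523706545
ridge near 0.07789700672801858 -0.001985792950066994
0.028 [ 0.5614 -0.0187  0.028 ] 0.21053601260709529 0.29101098677304327 -19.793659899934607 -19.475190250913734
roller [ 0.5525 -0.0166  0.048 ] -18.364988023879377
case frame -0.00911352661368566 -0.0009937940413330788
far vent 0.037796348162570256 -0.0017085734013691162
ridge near 0.07772347991210414 -0.001981369309902077
```

```bash
cat >> h.py <<'E'
def delta(pos,yaw_toolx_deg=None):
    s=manip.state();r=R.from_quat(s["eef_rot"])
    print('t',s['time_s'],'pos',s['eef_pos'].round(4),'F',s['force'].round(2),'open',round(s['opening'],4))
    print('delta tool',r.inv().apply(np.array(pos)-s['eef_pos']).round(4))
    if yaw_toolx_deg is not None:
        a=np.radians(yaw_toolx_deg);x=np.array([np.cos(a),np.sin(a),0]);z=np.array([0,0,-1.]);y=np.cross(z,x)
        t=R.from_matrix(np.c_[x,y,z]);print('twist deg',np.degrees((r.inv()*t).as_rotvec()).round(2))
E
python3 -c "
from h import *
delta([0.545,-0.015,0.20],160.4)"
```

```text
t 0.15 pos [0.272  0.5621 0.2303] F [-0.63  0.18  0.25] open 0.0855
delta tool [-0.4972 -0.4005  0.0309]
twist deg [-0.09 -0.02 -6.23]
```

```bash
python3 -m crank '[{"twist":[0,0,0],"delta_pos":[-0.02,-0.016,0],"gripper":-1},{"twist":[0,0,-1],"delta_pos":[-0.05,-0.04,0],"gripper":-1},{"twist":[0,0,-2],"delta_pos":[-0.09,-0.072,0],"gripper":-1},{"twist":[0,0,-3],"delta_pos":[-0.13,-0.105,0],"gripper":-1},{"twist":[0,0,-4],"delta_pos":[-0.17,-0.137,0],"gripper":-1},{"twist":[0,0,-5],"delta_pos":[-0.21,-0.17,0],"gripper":-1},{"twist":[0,0,-6.2],"delta_pos":[-0.25,-0.2,0],"gripper":-1},{"twist":[0,0,-6.2],"delta_pos":[-0.29,-0.234,0],"gripper":-1},{"twist":[0,0,-6.2],"delta_pos":[-0.32,-0.258,0],"gripper":-1},{"twist":[0,0,-6.2],"delta_pos":[-0.34,-0.274,0],"gripper":-1}]'; python3 -c "
from h import *
delta([0.545,-0.015,0.20],160.4)"
```

```text
time_s: 1.4
eef_pos: [0.4593, 0.1661, 0.231]
eef_rot: [0.171, 0.985, -0.0, -0.0]
force: [0.4, 0.2, 0.2]
opening: -0.0
t 1.4 pos [0.4593 0.1661 0.231 ] F [0.44 0.21 0.2 ] open -0.0
delta tool [-0.1418 -0.1415  0.031 ]
twist deg [-0.02 -0.02 -0.12]
```

```bash
python3 -m crank '[{"twist":[0,0,0],"delta_pos":[-0.03,-0.03,0.006],"gripper":-1},{"twist":[0,0,0],"delta_pos":[-0.06,-0.06,0.012],"gripper":-1},{"twist":[0,0,0],"delta_pos":[-0.09,-0.09,0.018],"gripper":-1},{"twist":[0,0,0],"delta_pos":[-0.12,-0.12,0.024],"gripper":-1},{"twist":[0,0,0],"delta_pos":[-0.135,-0.135,0.03],"gripper":-1},{"twist":[0,0,0],"delta_pos":[-0.142,-0.141,0.031],"gripper":-1},{"twist":[0,0,0],"delta_pos":[-0.142,-0.141,0.031],"gripper":-1},{"twist":[0,0,0],"delta_pos":[-0.142,-0.141,0.031],"gripper":-1},{"twist":[0,0,0],"delta_pos":[-0.142,-0.141,0.031],"gripper":-1},{"twist":[0,0,0],"delta_pos":[-0.142,-0.141,0.031],"gripper":-1}]'; python3 - <<'E'
from h import *
import pickle
W=optics.camera_info("wrist");im=optics.camera("wrist")
cv2.imwrite("pics/w1.png",im[:,:,::-1]);pickle.dump(W,open("w1.pkl","wb"));print(W)
cv2.imwrite("pics/s1.png",optics.camera("scene")[:,:,::-1])
print(manip.state()['eef_pos'],manip.state()['force'])
E
```

```text
time_s: 2.65
eef_pos: [0.5453, -0.0122, 0.2006]
eef_rot: [0.17, 0.985, 0.0, 0.0]
force: [0.0, 0.3, -0.1]
opening: -0.0003
{'fx': 362.9060721277681, 'fy': 362.9060721277681, 'cx': 318.5105934638856, 'cy': 239.15525854679672, 'origin': array([0.47058029, 0.01485205, 0.34204531]), 'attitude': array([0.80726302, 0.56940632, 0.08935299, 0.12696024])}
[ 0.54529561 -0.01242575  0.20046076] [-0.47568907 -0.22979734  0.76263444]
```

View pics/w1.png

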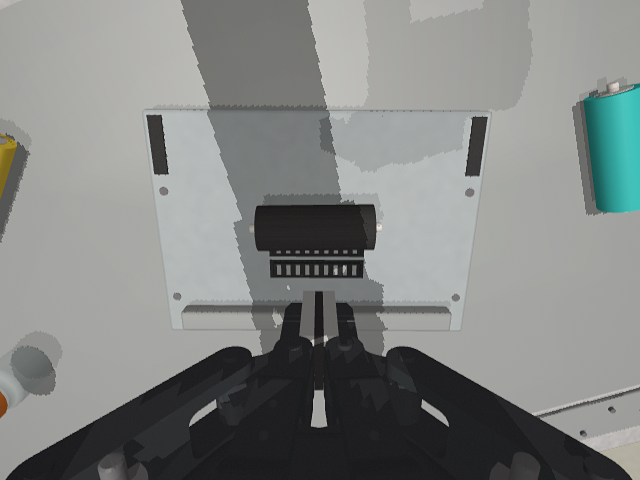

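View pics/s1.png

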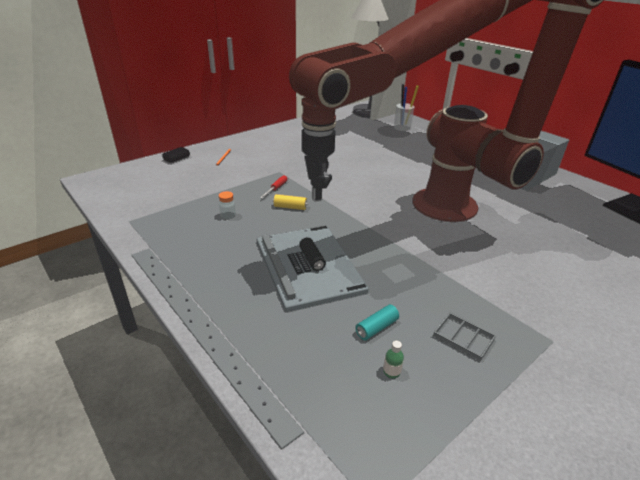

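The wrist view shows the roller spanning columns 255–376, with its pins at (250,229) and (381,227). The grilles are just below it at rows 252 and 269, the ridge is at row 310, and the case's rear corners are at (145,110) and (491,111). The shut finger tips end at about (320,292).

```bash
python3 - <<'E'
from h import *
import pickle
W=pickle.load(open("w1.pkl","rb"));T=optics.camera_info("top");S=optics.camera_info("scene")
z=lambda x,y:(245+x/4-0.375,155+y/4-0.375)
s=lambda x,y:(245+x/5-0.4,215+y/5-0.4)
for n,w,t in [("pinR",(250,229),z(386,292)),("pinL",(381,227),z(223,242)),("rearR",(145,110),z(468,478)),("rearL",(491,111),z(45,340)),("hinR",(172,329),z(568,176)),("hinL",(462,331),z(149,38)),("farR",(270,277),z(385,234)),("farL",(363,277),z(263,192))]:
    p,e=tri(W,w,T,t);print(n,p.round(4),round(e,4))
p,e=tri(W,(381,227),S,s(372,248));print('pinL W-S',p,e)
for h in (.02,.022,.025):
    g=lambda u,v,hh=h:atz(W,u,v,hh)
    Q=np.array([g(491,111),g(145,110),g(172,329),g(462,331)])
    c=Q.mean(0);xa=(Q[2]+Q[3]-Q[0]-Q[1])/2;ya=(Q[0]+Q[3]-Q[1]-Q[2])/2
    print(h,c.round(4),np.linalg.norm(xa),np.linalg.norm(ya),np.degrees(np.arctan2(xa[1],xa[0])),np.degrees(np.arctan2(-ya[0],ya[1])))
    l=g(381,227,h+.02);r=g(250,229,h+.02)
    X=xa[:2]/np.linalg.norm(xa[:2]);Y=np.array([-X[1],X[0]])
    o=c[:2]-0
    f=(g(270,277,h+.0028)+g(363,277,h+.0028))/2;f2=(g(270,261,h+.0028)+g(363,261,h+.0028))/2
    rd=(g(183,306,h+.018)+g(450,306,h+.018))/2
    org=f[:2]-0.017*X
    print(' org',org,'roller',((l+r)/2).round(4),'in case',((l+r)/2)[:2]-org@np.eye(2), (((l+r)/2)[:2]-org)@X,(((l+r)/2)[:2]-org)@Y,'yaw',np.degrees(np.arctan2(-(l-r)[0],(l-r)[1])),'vent2 edge',(f2[:2]-org)@X,'ridge top',(rd[:2]-org)@X, 'ctr',(c[:2]-org)@X,'roller len',np.linalg.norm(l-r))
E
```

```text
pinR [ 0.5345 -0.0698  0.0416] 0.0027
pinL [0.5713 0.0366 0.0364] 0.0009
rearR [ 0.4134 -0.1204  0.0175] 0.0026
rearL [0.5112 0.1555 0.0159] 0.0002
hinR [ 0.6119 -0.194   0.0158] 0.0032
hinL [0.7119 0.0842 0.017 ] 0.0014
farR [ 0.5728 -0.0672  0.0594] 0.0041
farL [0.5999 0.0088 0.0612] 0.0007
pinL W-S [0.56969913 0.03546587 0.04377838] 0.0027273859890935303
0.02 [ 0.5603 -0.0182  0.02  ] 0.20990651189504572 0.2918154883645619 -19.886822674869393 -19.907628095945704
 org [ 0.58665375 -0.02856284] roller [ 0.5518 -0.017   0.04  ] in case [-0.03486137  0.01155677] -0.03671365261905562 -0.0009909608425663198 yaw -18.692885909735566 vent2 edge 0.0006047729077830854 ridge top 0.03979438947351229 ctr -0.028282487818166113 roller len 0.11344903039789582
0.022 [ 0.5598 -0.018   0.022 ] 0.20860292816719792 0.2900032248062202 -19.886822674869382 -19.907628095945686
 org [ 0.58582643 -0.02825463] roller [ 0.5513 -0.0168  0.042 ] in case [-0.0345718   0.01145951] -0.036408259291385185 -0.0009839204282107805 yaw -18.69288590973559 vent2 edge 0.0007074853151744548 ridge top 0.039600313788708874 ctr -0.02799359399366297 roller len 0.11269782501774035
0.025 [ 0.5589 -0.0177  0.025 ] 0.2066475525754263 0.2872848294687077 -19.886822674869386 -19.907628095945707
 org [ 0.58458544 -0.02779231] roller [ 0.5504 -0.0165  0.045 ] in case [-0.03413743  0.01131361] -0.03595016929987959 -0.0009733598066774812 yaw -18.692885909735573 vent2 edge 0.0008615539262615056 ridge top 0.039309200261503585 ctr -0.027560253256908307 roller len 0.11157101694750711
```

```bash
python3 -c "
from h import *
delta([0.5445,-0.0143,0.085],160.2)"; python3 -m crank '[{"twist":[0,0,0],"delta_pos":[0,0.002,0.015],"gripper":-1},{"twist":[0,0,0],"delta_pos":[0,0.002,0.035],"gripper":-1},{"twist":[0,0,0],"delta_pos":[0,0.002,0.06],"gripper":-1},{"twist":[0,0,0],"delta_pos":[0,0.002,0.08],"gripper":-1},{"twist":[0,0,0],"delta_pos":[0,0.002,0.1],"gripper":-1},{"twist":[0,0,0],"delta_pos":[0,0.002,0.112],"gripper":-1},{"twist":[0,0,0],"delta_pos":[0,0.002,0.12],"gripper":-1},{"twist":[0,0,0],"delta_pos":[0,0.002,0.12],"gripper":-1},{"twist":[0,0,0],"delta_pos":[0,0.002,0.12],"gripper":-1},{"twist":[0,0,0],"delta_pos":[0,0.002,0.12],"gripper":-1}]'; python3 - <<'E'
from h import *
import pickle
W=optics.camera_info("wrist");im=optics.camera("wrist")
cv2.imwrite("pics/w2.png",im[:,:,::-1]);pickle.dump(W,open("w2.pkl","wb"))
a=optics.camera("scene")[:,:,::-1][160:320,225:385]
cv2.imwrite("pics/s2.png",cv2.resize(a,None,fx=3.7,fy=3.7,interpolation=cv2.INTER_CUBIC))
delta([0.5445,-0.0143,0.08],160.2)
E
```

```text
t 2.75 pos [ 0.5453 -0.0124  0.2005] F [-0.48 -0.23  0.76] open -0.0
delta tool [ 0.0002 -0.002   0.1155]
twist deg [0.   0.02 0.2 ]
time_s: 4.0
eef_pos: [0.5466, -0.0109, 0.0812]
eef_rot: [0.17, 0.985, 0.0, 0.001]
force: [0.9, 0.2, -0.3]
opening: -0.0005
t 4.1 pos [ 0.5464 -0.0109  0.081 ] F [ 0.72 -0.01 -0.07] open 0.0
delta tool [ 0.0007 -0.0038  0.001 ]
twist deg [0.01 0.06 0.17]
```

View pics/w2.png

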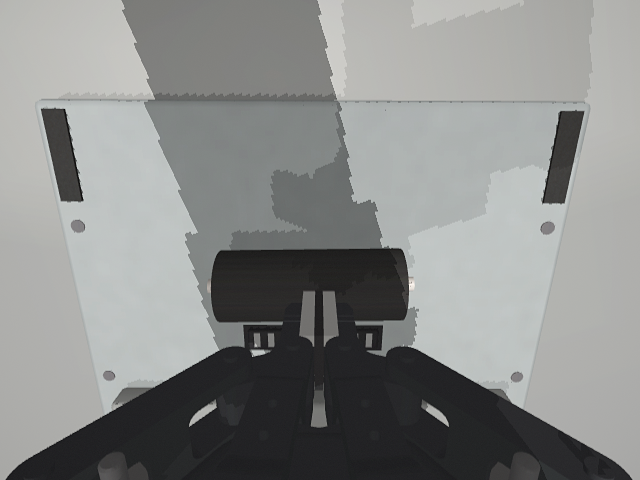

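View pics/s2.png

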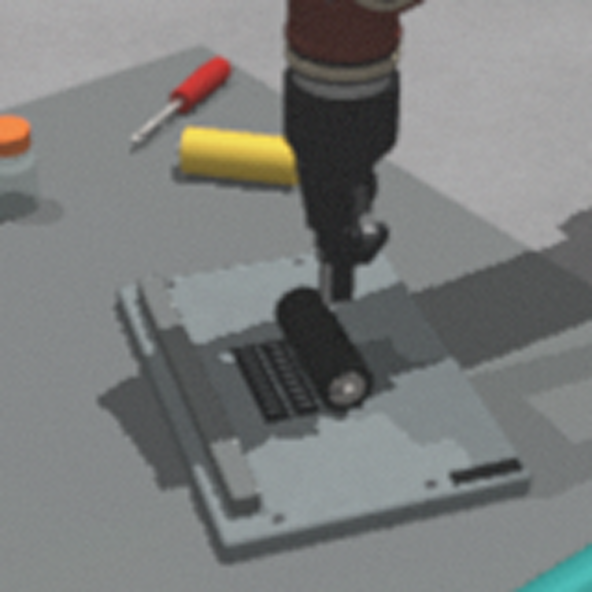

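```bash
python3 - <<'E'
from h import *
import pickle
W=pickle.load(open("w2.pkl","rb"));im=cv2.imread("pics/w2.png").astype(int).sum(2)//3
for c in (260,275,380,395): print(c,im[244:254,c],im[312:328,c])
a=np.radians(-19.8);X=np.array([np.cos(a),np.sin(a),0])
for e1,e2 in [(249,321),(249.5,320.5),(249,322)]:
    o,d1=ray(W,310,e1);_,d2=ray(W,310,e2)
    f=lambda d:np.array([d@X,d[2]])/np.hypot(d@X,d[2])
    u1,u2=f(d1),f(d2);half=np.arccos(u1@u2)/2;b=(u1+u2)/np.linalg.norm(u1+u2)
    D=0.02/np.sin(half);dx,dz=b*D
    tcp=manip.state()['eef_pos'];print('centre z',o[2]+dz,'roller ahead of TCP along X',dx+(o-tcp)@X)
    t=(.04-o[2])/b[1];print(' with z .040:',t*b[0]+(o-tcp)@X)
E
```

```text
260 [109 109 108 108 111  98  42  26  30  31] [ 42  40  40  41  39  40  38  39  36  57 107 137 117  31  38  37]
275 [108 109 108 109 111  96  22  29  29  30] [ 41  41  41  41  40  40  39  38  34  72 121 134 119  52  33  23]
380 [106 107 108 105  78  24  29  30  33  31] [ 42  39  41  40  39  39  38  36  58 108 135 135 124  72  30  34]
395 [177 178 180 167  94  28  35  41  40  41] [ 41  40  38  39  39  40  39  34  90 138 133 132 132 133 132 131]
centre z 0.03620145857017207 roller ahead of TCP along X 0.007799590844004306
 with z .040: 0.00602289928004561
centre z 0.03360285120361217 roller ahead of TCP along X 0.009022553074805623
 with z .040: 0.006030160646413721
centre z 0.03878208125969401 roller ahead of TCP along X 0.006886277012400743
 with z .040: 0.006314673863442033
```

```bash
python3 -m crank '[{"twist":[0,0,0],"delta_pos":[0,-0.002,0.004],"gripper":-1},{"twist":[0,0,0],"delta_pos":[0,-0.003,0.008],"gripper":-1},{"twist":[0,0,0],"delta_pos":[0,-0.004,0.011],"gripper":-1},{"twist":[0,0,0],"delta_pos":[0,-0.0045,0.013],"gripper":-1},{"twist":[0,0,0],"delta_pos":[0,-0.0045,0.014],"gripper":-1},{"twist":[0,0,0],"delta_pos":[0,-0.0045,0.015],"gripper":-1},{"twist":[0,0,0],"delta_pos":[0,-0.0045,0.016],"gripper":-1},{"twist":[0,0,0],"delta_pos":[0,-0.0045,0.0165],"gripper":-1},{"twist":[0,0,0],"delta_pos":[0,-0.0045,0.0165],"gripper":-1},{"twist":[0,0,0],"delta_pos":[0,-0.0045,0.0165],"gripper":-1}]'; python3 - <<'E'
from h import *
import pickle
W=optics.camera_info("wrist");im=optics.camera("wrist")
s=manip.state();print(s['eef_pos'],s['force'],s['time_s'])
cv2.imwrite("pics/w3.png",im[:,:,::-1]);pickle.dump((W,s['eef_pos']),open("w3.pkl","wb"))
E
```

```text
time_s: 5.35
eef_pos: [0.5445, -0.0151, 0.0639]
eef_rot: [0.17, 0.985, -0.0, 0.0]
force: [0.2, -0.4, -0.1]
opening: 0.0002
[ 0.54453371 -0.01507877  0.06387443] [-0.56129657 -0.06942217 -0.05559368] 5.4
```

View pics/w3.png

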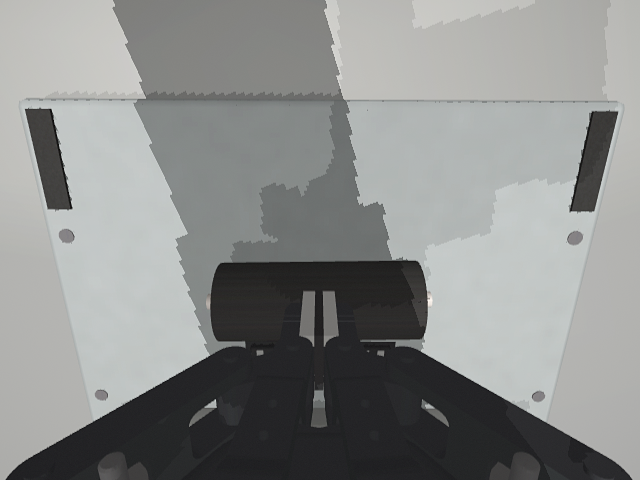

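The wrist view shows the hand centred across the roller (columns 211–428, middle 319). The tips sit just above it, and the roller spans rows 262–340.

```bash
python3 - <<'E'
from h import *
import pickle
W,tcp=pickle.load(open("w3.pkl","rb"));im=cv2.imread("pics/w3.png").astype(int).sum(2)//3
for c in (240,265,375): print(c,im[256:267,c],im[334:346,c])
a=np.radians(-19.8);X=np.array([np.cos(a),np.sin(a),0])
for e1,e2 in [(261.5,340.5),(261.5,339.5),(262,341)]:
    o,d1=ray(W,319,e1);_,d2=ray(W,319,e2)
    f=lambda d:np.array([d@X,d[2]])/np.hypot(d@X,d[2])
    u1,u2=f(d1),f(d2);half=np.arccos(u1@u2)/2;b=(u1+u2)/np.linalg.norm(u1+u2)
    D=0.02/np.sin(half);dx,dz=b*D
    print('centre z',o[2]+dz,'ahead',dx+(o-tcp)@X, ((.04-o[2])/b[1])*b[0]+(o-tcp)@X)
print(proj(W,[tcp,tcp-.011*X,tcp+.011*X]))
E
python3 -m crank '[{"twist":[0,0,0],"delta_pos":[0,0,0.0002],"gripper":-1},{"twist":[0,0,0],"delta_pos":[0,0,0.0004],"gripper":-1},{"twist":[0,0,0],"delta_pos":[0,0,0.0006],"gripper":-1},{"twist":[0,0,0],"delta_pos":[0,0,0.0008],"gripper":-1},{"twist":[0,0,0],"delta_pos":[0,0,0.001],"gripper":-1},{"twist":[0,0,0],"delta_pos":[0,0,0.0012],"gripper":-1},{"twist":[0,0,0],"delta_pos":[0,0,0.0014],"gripper":-1},{"twist":[0,0,0],"delta_pos":[0,0,0.0016],"gripper":-1},{"twist":[0,0,0],"delta_pos":[0,0,0.0018],"gripper":-1},{"twist":[0,0,0],"delta_pos":[0,0,0.002],"gripper":-1}]'
```

```text
240 [110 110 110 110 111 106  79  24  31  31  32] [ 42  42  41  42  39  41  34  90 138 134 134 129]
265 [111 111 112 111 112 103  59  25  29  32  31] [41 42 39 42 42 40 40 38 39 39 36 27]
375 [111 112 111 113 100  42  29  29  32  32  32] [ 43  42  41  42  37  59 113 124  30  34  35  33]
centre z 0.03663535359469475 ahead 0.008117983860570069 0.006373202520025614
centre z 0.03445731320421458 ahead 0.008970226113647298 0.006104982961841629
centre z 0.036675865190367085 ahead 0.00838081825230716 0.00665145183475245
[[317.7173454  312.63430666]
 [317.76416888 289.81319745]
 [317.67246597 334.50791807]]
time_s: 6.65
eef_pos: [0.5445, -0.0151, 0.0618]
eef_rot: [0.17, 0.985, 0.0, -0.0]
force: [0.1, 0.1, 0.3]
opening: -0.0001
```

```bash
python3 -m crank '[{"twist":[0,0,0],"delta_pos":[0,0,0.0002],"gripper":-1},{"twist":[0,0,0],"delta_pos":[0,0,0.0004],"gripper":-1},{"twist":[0,0,0],"delta_pos":[0,0,0.0006],"gripper":-1},{"twist":[0,0,0],"delta_pos":[0,0,0.0008],"gripper":-1},{"twist":[0,0,0],"delta_pos":[0,0,0.001],"gripper":-1},{"twist":[0,0,0],"delta_pos":[0,0,0.0012],"gripper":-1},{"twist":[0,0,0],"delta_pos":[0,0,0.0013],"gripper":-1},{"twist":[0,0,0],"delta_pos":[0,0,0.0014],"gripper":-1},{"twist":[0,0,0],"delta_pos":[0,0,0.0015],"gripper":-1},{"twist":[0,0,0],"delta_pos":[0,0,0.0015],"gripper":-1}]'
```

```text
time_s: 7.9
eef_pos: [0.5445, -0.0151, 0.0603]
eef_rot: [0.17, 0.985, -0.0, -0.0]
force: [-0.4, -0.1, -0.8]
opening: 0.0002
```

```bash
python3 -m crank '[{"twist":[0,0,0],"delta_pos":[0,0,0.0002],"gripper":-1},{"twist":[0,0,0],"delta_pos":[0,0,0.0003],"gripper":-1},{"twist":[0,0,0],"delta_pos":[0,0,0.0004],"gripper":-1},{"twist":[0,0,0],"delta_pos":[0,0,0.0005],"gripper":-1},{"twist":[0,0,0],"delta_pos":[0,0,0.0006],"gripper":-1},{"twist":[0,0,0],"delta_pos":[0,0,0.0007],"gripper":-1},{"twist":[0,0,0],"delta_pos":[0,0,0.0008],"gripper":-1},{"twist":[0,0,0],"delta_pos":[0,0,0.0009],"gripper":-1},{"twist":[0,0,0],"delta_pos":[0,0,0.001],"gripper":-1},{"twist":[0,0,0],"delta_pos":[0,0,0.001],"gripper":-1}]'
```

```text
time_s: 9.15
eef_pos: [0.5445, -0.0151, 0.0593]
eef_rot: [0.17, 0.985, -0.0, -0.0]
force: [0.4, 1.1, 0.3]
opening: 0.0
```

```bash
python3 -m crank '[{"twist":[0,0,0],"delta_pos":[0,0,0.0002],"gripper":-1},{"twist":[0,0,0],"delta_pos":[0,0,0.0003],"gripper":-1},{"twist":[0,0,0],"delta_pos":[0,0,0.0004],"gripper":-1},{"twist":[0,0,0],"delta_pos":[0,0,0.0005],"gripper":-1},{"twist":[0,0,0],"delta_pos":[0,0,0.0006],"gripper":-1},{"twist":[0,0,0],"delta_pos":[0,0,0.0007],"gripper":-1},{"twist":[0,0,0],"delta_pos":[0,0,0.0008],"gripper":-1},{"twist":[0,0,0],"delta_pos":[0,0,0.0009],"gripper":-1},{"twist":[0,0,0],"delta_pos":[0,0,0.001],"gripper":-1},{"twist":[0,0,0],"delta_pos":[0,0,0.001],"gripper":-1}]'
```

```text
time_s: 10.4
eef_pos: [0.5445, -0.0151, 0.0583]
eef_rot: [0.17, 0.985, 0.0, -0.0]
force: [-0.4, -0.2, -0.1]
opening: -0.0
```

```bash
python3 -c "
from h import *
s=manip.state();print(s['force'],s['effort'].round(2),s['joints'])"
```

```text
[-0.38234378 -0.18334977 -0.12203278] [ -0.   -34.05 -32.45  -0.    -0.     0.  ] [-1.64353620e-01  3.64675476e-02  1.93559141e+00  1.27878035e-05
  1.16955593e+00 -1.39250215e+00]
```

```bash
python3 -m crank '[{"twist":[0,0,0],"delta_pos":[0,0,0.0002],"gripper":-1},{"twist":[0,0,0],"delta_pos":[0,0,0.0003],"gripper":-1},{"twist":[0,0,0],"delta_pos":[0,0,0.0004],"gripper":-1},{"twist":[0,0,0],"delta_pos":[0,0,0.0005],"gripper":-1},{"twist":[0,0,0],"delta_pos":[0,0,0.0006],"gripper":-1},{"twist":[0,0,0],"delta_pos":[0,0,0.0007],"gripper":-1},{"twist":[0,0,0],"delta_pos":[0,0,0.0008],"gripper":-1},{"twist":[0,0,0],"delta_pos":[0,0,0.0009],"gripper":-1},{"twist":[0,0,0],"delta_pos":[0,0,0.001],"gripper":-1},{"twist":[0,0,0],"delta_pos":[0,0,0.001],"gripper":-1}]'
```

```text
time_s: 11.65
eef_pos: [0.5452, -0.0153, 0.0581]
eef_rot: [0.17, 0.985, -0.0, 0.001]
force: [0.0, -0.9, 5.3]
opening: -0.0002
```

```bash
python3 -m crank '[{"twist":[0,0,0],"delta_pos":[0,0,0.0001],"gripper":-1},{"twist":[0,0,0],"delta_pos":[0,0,0.0002],"gripper":-1},{"twist":[0,0,0],"delta_pos":[0,0,0.0003],"gripper":-1},{"twist":[0,0,0],"delta_pos":[0,0,0.0004],"gripper":-1},{"twist":[0,0,0],"delta_pos":[0,0,0.0005],"gripper":-1},{"twist":[0,0,0],"delta_pos":[0,0,0.0006],"gripper":-1},{"twist":[0,0,0],"delta_pos":[0,0,0.0007],"gripper":-1},{"twist":[0,0,0],"delta_pos":[0,0,0.0008],"gripper":-1},{"twist":[0,0,0],"delta_pos":[0,0,0.0008],"gripper":-1},{"twist":[0,0,0],"delta_pos":[0,0,0.0008],"gripper":-1}]'; python3 -c "
from h import *
s=manip.state();print(s['eef_pos'],s['force'])"
```

```text
time_s: 12.9
eef_pos: [0.5458, -0.0155, 0.0581]
eef_rot: [0.17, 0.985, -0.0, 0.001]
force: [-1.4, -1.4, 7.9]
opening: 0.0002
[ 0.54575285 -0.01545436  0.05807549] [-1.41536741 -1.38093867  7.87276302]
```

```bash
python3 -m crank '[{"twist":[0,0,0],"delta_pos":[0,0,0.0002],"gripper":-1},{"twist":[0,0,0],"delta_pos":[0,0,0.0004],"gripper":-1},{"twist":[0,0,0],"delta_pos":[0,0,0.0006],"gripper":-1},{"twist":[0,0,0],"delta_pos":[0,0,0.0008],"gripper":-1},{"twist":[0,0,0],"delta_pos":[0,0,0.001],"gripper":-1},{"twist":[0,0,0],"delta_pos":[0,0,0.0012],"gripper":-1},{"twist":[0,0,0],"delta_pos":[0,0,0.0014],"gripper":-1},{"twist":[0,0,0],"delta_pos":[0,0,0.0016],"gripper":-1},{"twist":[0,0,0],"delta_pos":[0,0,0.0016],"gripper":-1},{"twist":[0,0,0],"delta_pos":[0,0,0.0016],"gripper":-1}]'; python3 -c "
from h import *
s=manip.state();print(s['eef_pos'],s['force'])"
```

```text
time_s: 14.15
eef_pos: [0.547, -0.0158, 0.058]
eef_rot: [0.17, 0.985, -0.0, 0.003]
force: [-1.3, -1.5, 12.7]
opening: 0.0
[ 0.5470202  -0.01583973  0.05796072] [-1.26915485 -1.53603795 12.70828521]
```

```bash
python3 -m crank '[{"twist":[0,0,0],"delta_pos":[0,0,0.0003],"gripper":-1},{"twist":[0,0,0],"delta_pos":[-0.0005,0,0.0006],"gripper":-1},{"twist":[0,0,0],"delta_pos":[-0.0015,0,0.0009],"gripper":-1},{"twist":[0,0,0],"delta_pos":[-0.003,0,0.0012],"gripper":-1},{"twist":[0,0,0],"delta_pos":[-0.0045,0,0.0015],"gripper":-1},{"twist":[0,0,0],"delta_pos":[-0.006,0,0.0016],"gripper":-1},{"twist":[0,0,0],"delta_pos":[-0.0075,0,0.0016],"gripper":-1},{"twist":[0,0,0],"delta_pos":[-0.009,0,0.0016],"gripper":-1},{"twist":[0,0,0],"delta_pos":[-0.01,0,0.0016],"gripper":-1},{"twist":[0,0,0],"delta_pos":[-0.01,0,0.0016],"gripper":-1}]'; python3 -c "
from h import *
s=manip.state();print(s['eef_pos'],s['force'])"
```

```text
time_s: 15.4
eef_pos: [0.5579, -0.0196, 0.058]
eef_rot: [0.17, 0.985, -0.001, 0.004]
force: [0.2, -1.5, 17.2]
opening: 0.0001
[ 0.55788571 -0.01959747  0.05798157] [ 0.22602308 -1.45311992 17.16404795]
```

```bash
python3 -m crank '[{"twist":[0,0,0],"delta_pos":[-0.001,0,0],"gripper":-1},{"twist":[0,0,0],"delta_pos":[-0.0025,0,0],"gripper":-1},{"twist":[0,0,0],"delta_pos":[-0.004,0,0],"gripper":-1},{"twist":[0,0,0],"delta_pos":[-0.0055,0,0],"gripper":-1},{"twist":[0,0,0],"delta_pos":[-0.007,0,0],"gripper":-1},{"twist":[0,0,0],"delta_pos":[-0.0085,0,0],"gripper":-1},{"twist":[0,0,0],"delta_pos":[-0.01,0,0],"gripper":-1},{"twist":[0,0,0],"delta_pos":[-0.0115,0,0],"gripper":-1},{"twist":[0,0,0],"delta_pos":[-0.012,0,0],"gripper":-1},{"twist":[0,0,0],"delta_pos":[-0.012,0,0],"gripper":-1}]'; python3 - <<'E'
from h import *
import pickle
W=optics.camera_info("wrist");im=optics.camera("wrist")
s=manip.state();print(s['eef_pos'],s['force'])
cv2.imwrite("pics/w4.png",im[:,:,::-1]);pickle.dump((W,s['eef_pos']),open("w4.pkl","wb"))
E
```

```text
time_s: 16.65
eef_pos: [0.5686, -0.0232, 0.058]
eef_rot: [0.17, 0.985, -0.0, 0.003]
force: [-3.3, -1.1, 19.0]
opening: -0.0004
[ 0.56852486 -0.02322477  0.05801619] [-2.50826025 -0.46286986 18.70498842]
```

View pics/w4.png

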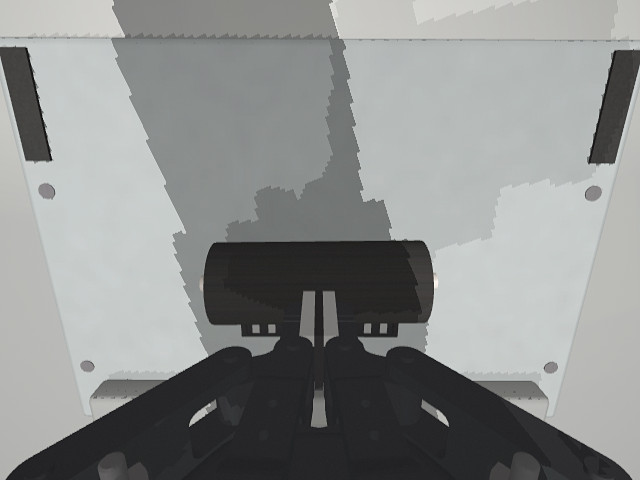

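The view shows the roller now at rows 241–325, still square (columns 204–435). The far grille is visible beyond it, and the ridge edge is at row ~380.

```bash
cat >> h.py <<'E'
def rollx(W,tcp,row,zc=0.0381,col=319,yaw=-19.8):
    a=np.radians(yaw);X=np.array([np.cos(a),np.sin(a),0])
    o,d=ray(W,col,row);u=np.array([d@X,d[2]]);u/=np.linalg.norm(u)
    # rear tangent: centre is offset 0.02 along normal (forward/down) from ray
    n=np.array([-u[1],u[0]]); n=n if n[0]>0 else -n
    t=(zc-o[2]-0.02*n[1])/u[1]
    c=t*u[0]+0.02*n[0]
    return c+(o-tcp)@X
E
python3 - <<'E'
from h import *
import pickle
W,tcp=pickle.load(open("w3.pkl","rb"));print(rollx(W,tcp,261.8))
W,tcp=pickle.load(open("w4.pkl","rb"));im=cv2.imread("pics/w4.png").astype(int).sum(2)//3
for c in (240,265,375): print(c,im[236:246,c],im[320:330,c])
for r in (240.5,241.5):print(rollx(W,tcp,r))
a=np.radians(-19.8);X=np.array([np.cos(a),np.sin(a),0])
print(tcp@X)
E
```

```text
0.007710708274820219
240 [115 115 116 114 116 107  63  29  32  33] [ 44  44  43  38  82 135 148 146 145 145]
265 [116 114 114 115 116 101  25  31  32  33] [41 42 44 41 40 41 43 42 42 42]
375 [115 117 117 120 105  26  32  34  34  34] [44 43 41 40 39 38 39 38 38 38]
-0.0055663810862822405
-0.005053759569479663
0.5427812213671817
```

```bash
python3 -m crank '[{"twist":[0,0,0],"delta_pos":[-0.0015,0,0],"gripper":-1},{"twist":[0,0,0],"delta_pos":[-0.003,0,0],"gripper":-1},{"twist":[0,0,0],"delta_pos":[-0.0045,0,0],"gripper":-1},{"twist":[0,0,0],"delta_pos":[-0.0045,0,0],"gripper":-1},{"twist":[0,0,0],"delta_pos":[-0.0045,0,-0.003],"gripper":-1},{"twist":[0,0,0],"delta_pos":[-0.0045,0,-0.006],"gripper":-1},{"twist":[0,0,0],"delta_pos":[-0.0045,0,-0.01],"gripper":-1},{"twist":[0,0,0],"delta_pos":[-0.0045,0,-0.012],"gripper":-1},{"twist":[0,0,0],"delta_pos":[0.0,0,-0.012],"gripper":-1},{"twist":[0,0,0],"delta_pos":[0.008,0,-0.012],"gripper":-1}]'; python3 - <<'E'
from h import *
import pickle
W=optics.camera_info("wrist");im=optics.camera("wrist")
s=manip.state();print(s['eef_pos'],s['force'],s['eef_rot'])
cv2.imwrite("pics/w5.png",im[:,:,::-1]);pickle.dump((W,s['eef_pos']),open("w5.pkl","wb"))
im=im.astype(int).sum(2)//3
for c in (240,265,375):
    e=np.where(im[215:300,c]<60)[0]; print(c,215+e[0],im[215+e[0]-2:215+e[0]+2,c],rollx(W,s['eef_pos'],215+e[0]-.5))
E
```

```text
time_s: 17.95
eef_pos: [0.5571, -0.0197, 0.065]
eef_rot: [0.171, 0.985, 0.0, -0.0]
force: [-0.4, -0.6, -0.6]
opening: -0.0
[ 0.55605495 -0.01918579  0.06467677] [-0.31361384 -0.70445422 -0.42447602] [ 1.70344635e-01  9.85384028e-01  6.44758951e-05 -1.00886769e-03]
240 261 [89 69 37 30] 0.008602413735574202
265 261 [84 61 33 29] 0.008602413735574202
375 260 [86 60 32 31] 0.008048062864500258
```

View pics/w5.png

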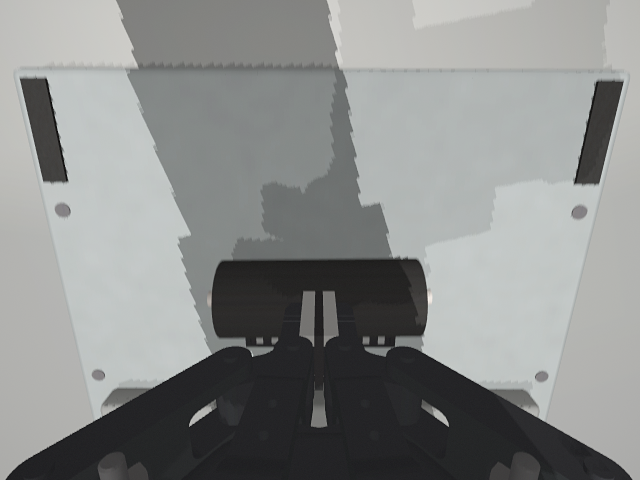

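Roller is 8 mm ahead of the hand again and still square. I'm touching down for stroke 2.

```bash
python3 -m crank '[{"twist":[0,0,0],"delta_pos":[0,0,0.003],"gripper":-1},{"twist":[0,0,0],"delta_pos":[0,0,0.0045],"gripper":-1},{"twist":[0,0,0],"delta_pos":[0,0,0.0052],"gripper":-1},{"twist":[0,0,0],"delta_pos":[0,0,0.0056],"gripper":-1},{"twist":[0,0,0],"delta_pos":[0,0,0.006],"gripper":-1},{"twist":[0,0,0],"delta_pos":[0,0,0.0064],"gripper":-1},{"twist":[0,0,0],"delta_pos":[0,0,0.0068],"gripper":-1},{"twist":[0,0,0],"delta_pos":[0,0,0.0074],"gripper":-1},{"twist":[0,0,0],"delta_pos":[0,0,0.008],"gripper":-1},{"twist":[0,0,0],"delta_pos":[0,0,0.0086],"gripper":-1}]'
```

```text
time_s: 19.25
eef_pos: [0.5588, -0.0201, 0.0581]
eef_rot: [0.17, 0.985, -0.0, 0.001]
force: [-0.5, -0.2, 6.1]
opening: -0.0001
```

```bash
python3 -m crank '[{"twist":[0,0,0],"delta_pos":[0,0,0.0006],"gripper":-1},{"twist":[0,0,0],"delta_pos":[0,0,0.0012],"gripper":-1},{"twist":[0,0,0],"delta_pos":[0,0,0.0018],"gripper":-1},{"twist":[0,0,0],"delta_pos":[0,0,0.0024],"gripper":-1},{"twist":[0,0,0],"delta_pos":[-0.001,0,0.003],"gripper":-1},{"twist":[0,0,0],"delta_pos":[-0.0025,0,0.0033],"gripper":-1},{"twist":[0,0,0],"delta_pos":[-0.004,0,0.0035],"gripper":-1},{"twist":[0,0,0],"delta_pos":[-0.0055,0,0.0035],"gripper":-1},{"twist":[0,0,0],"delta_pos":[-0.007,0,0.0035],"gripper":-1},{"twist":[0,0,0],"delta_pos":[-0.008,0,0.0035],"gripper":-1}]'; python3 -c "
from h import *
s=manip.state();print(s['eef_pos'],s['force'])"
```

```text
time_s: 20.5
eef_pos: [0.5693, -0.0237, 0.0582]
eef_rot: [0.17, 0.985, -0.0, 0.004]
force: [-1.8, -1.4, 16.4]
opening: -0.0
[ 0.56931352 -0.02365197  0.05823693] [-1.77965241 -1.41287315 16.44815072]
```

```bash
python3 -m crank '[{"twist":[0,0,0],"delta_pos":[-0.0015,0,0.0002],"gripper":-1},{"twist":[0,0,0],"delta_pos":[-0.003,0,0.0004],"gripper":-1},{"twist":[0,0,0],"delta_pos":[-0.0045,0,0.0005],"gripper":-1},{"twist":[0,0,0],"delta_pos":[-0.006,0,0.0005],"gripper":-1},{"twist":[0,0,0],"delta_pos":[-0.0075,0,0.0005],"gripper":-1},{"twist":[0,0,0],"delta_pos":[-0.009,0,0.0005],"gripper":-1},{"twist":[0,0,0],"delta_pos":[-0.0105,0,0.0005],"gripper":-1},{"twist":[0,0,0],"delta_pos":[-0.012,0,0.0005],"gripper":-1},{"twist":[0,0,0],"delta_pos":[-0.0135,0,0.0005],"gripper":-1},{"twist":[0,0,0],"delta_pos":[-0.0145,0,0.0005],"gripper":-1}]'; cat > look.py <<'E'
from h import *
import pickle,sys
n=sys.argv[1]
W=optics.camera_info("wrist");im=optics.camera("wrist")
s=manip.state();tcp=s['eef_pos'];print(s['time_s'],tcp.round(4),s['force'].round(2))
cv2.imwrite(f"pics/{n}.png",im[:,:,::-1]);pickle.dump((W,tcp),open(n+".pkl","wb"))
im=im.astype(int).sum(2)//3
a=np.radians(-19.8);X=np.array([np.cos(a),np.sin(a),0])
for c in (240,265,375,395):
    e=np.where(im[215:300,c]<60)[0][0]+215
    r=rollx(W,tcp,e-.5);print(c,e,'ahead',round(r,4),'roller case x',round(tcp@X+r-.5251-.037,4))
E
python3 look.py w6
```

```text
time_s: 21.75
eef_pos: [0.5833, -0.0285, 0.0583]
eef_rot: [0.17, 0.985, -0.0, 0.005]
force: [-0.1, -1.0, 17.0]
opening: 0.0001
21.8 [ 0.5834 -0.0286  0.0583] [-1.19 -1.16 16.75]
240 239 ahead -0.0066 roller case x -0.0101
265 239 ahead -0.0066 roller case x -0.0101
375 238 ahead -0.0071 roller case x -0.0106
395 238 ahead -0.0071 roller case x -0.0106
```

```bash
python3 -m crank '[{"twist":[0,0,0],"delta_pos":[0,0,-0.003],"gripper":-1},{"twist":[0,0,0],"delta_pos":[0,0,-0.006],"gripper":-1},{"twist":[0,0,0],"delta_pos":[0,0,-0.009],"gripper":-1},{"twist":[0,0,0],"delta_pos":[0,0,-0.012],"gripper":-1},{"twist":[0,0,0],"delta_pos":[0.003,0,-0.012],"gripper":-1},{"twist":[0,0,0],"delta_pos":[0.008,0,-0.012],"gripper":-1},{"twist":[0,0,0],"delta_pos":[0.013,0,-0.012],"gripper":-1},{"twist":[0,0,0],"delta_pos":[0.0145,0,-0.011],"gripper":-1},{"twist":[0,0,0],"delta_pos":[0.0145,0,-0.0095],"gripper":-1},{"twist":[0,0,0],"delta_pos":[0.0145,0,-0.0085],"gripper":-1}]';python3 look.py w7
```

```text
time_s: 23.05
eef_pos: [0.5652, -0.0225, 0.0611]
eef_rot: [0.17, 0.985, -0.0, -0.0]
force: [-1.1, 0.3, 0.6]
opening: 0.0001
23.1 [ 0.5652 -0.0225  0.0609] [ 0.4  -0.29 -0.51]
240 270 ahead 0.0109 roller case x -0.0118
265 270 ahead 0.0109 roller case x -0.0118
375 269 ahead 0.0103 roller case x -0.0124
395 268 ahead 0.0098 roller case x -0.0129
```

View pics/w7.png

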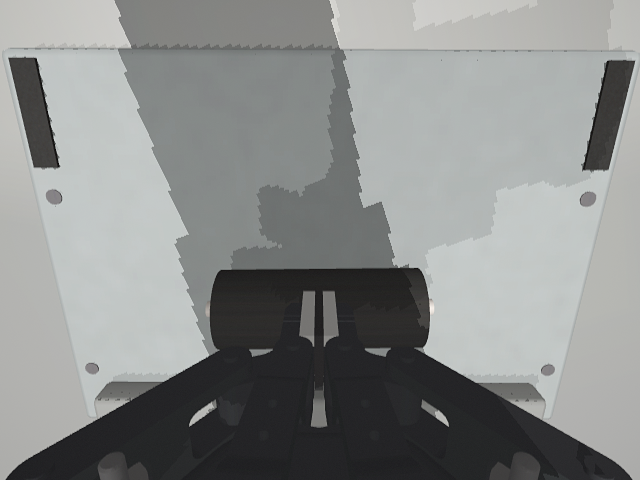

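The view shows the roller at rows 269–349, still square, covering the near grille. I'm starting stroke 3, moving the hand 2.5 mm forward first.

```bash
python3 -m crank '[{"twist":[0,0,0],"delta_pos":[-0.002,0,0.0005],"gripper":-1},{"twist":[0,0,0],"delta_pos":[-0.0025,0,0.0012],"gripper":-1},{"twist":[0,0,0],"delta_pos":[-0.0025,0,0.0017],"gripper":-1},{"twist":[0,0,0],"delta_pos":[-0.0025,0,0.0021],"gripper":-1},{"twist":[0,0,0],"delta_pos":[-0.0025,0,0.0025],"gripper":-1},{"twist":[0,0,0],"delta_pos":[-0.0025,0,0.0029],"gripper":-1},{"twist":[0,0,0],"delta_pos":[-0.0025,0,0.0034],"gripper":-1},{"twist":[0,0,0],"delta_pos":[-0.0025,0,0.004],"gripper":-1},{"twist":[0,0,0],"delta_pos":[-0.0025,0,0.0046],"gripper":-1},{"twist":[0,0,0],"delta_pos":[-0.0025,0,0.0052],"gripper":-1}]'
```

```text
time_s: 24.35
eef_pos: [0.5694, -0.0239, 0.0582]
eef_rot: [0.17, 0.985, -0.0, 0.002]
force: [-0.4, -0.4, 9.9]
opening: -0.0
```

```bash
python3 -m crank '[{"twist":[0,0,0],"delta_pos":[0,0,0.0006],"gripper":-1},{"twist":[0,0,0],"delta_pos":[0,0,0.0012],"gripper":-1},{"twist":[0,0,0],"delta_pos":[0,0,0.0018],"gripper":-1},{"twist":[0,0,0],"delta_pos":[0,0,0.0024],"gripper":-1},{"twist":[0,0,0],"delta_pos":[-0.001,0,0.0027],"gripper":-1},{"twist":[0,0,0],"delta_pos":[-0.0025,0,0.0027],"gripper":-1},{"twist":[0,0,0],"delta_pos":[-0.004,0,0.0027],"gripper":-1},{"twist":[0,0,0],"delta_pos":[-0.0055,0,0.0027],"gripper":-1},{"twist":[0,0,0],"delta_pos":[-0.007,0,0.0027],"gripper":-1},{"twist":[0,0,0],"delta_pos":[-0.008,0,0.0027],"gripper":-1}]'; python3 look.py w8
```

```text
time_s: 25.6
eef_pos: [0.5789, -0.027, 0.0582]
eef_rot: [0.17, 0.985, -0.0, 0.004]
force: [-2.0, -1.5, 16.4]
opening: -0.0003
25.65 [ 0.5789 -0.027   0.0583] [-1.46 -1.11 16.76]
240 253 ahead 0.0007 roller case x -0.0076
265 253 ahead 0.0007 roller case x -0.0076
375 253 ahead 0.0007 roller case x -0.0076
395 253 ahead 0.0007 roller case x -0.0076
```

```bash
python3 -m crank '[{"twist":[0,0,0],"delta_pos":[-0.0015,0,0.0002],"gripper":-1},{"twist":[0,0,0],"delta_pos":[-0.003,0,0.0004],"gripper":-1},{"twist":[0,0,0],"delta_pos":[-0.0045,0,0.0006],"gripper":-1},{"twist":[0,0,0],"delta_pos":[-0.006,0,0.0006],"gripper":-1},{"twist":[0,0,0],"delta_pos":[-0.0075,0,0.0006],"gripper":-1},{"twist":[0,0,0],"delta_pos":[-0.009,0,0.0006],"gripper":-1},{"twist":[0,0,0],"delta_pos":[-0.0105,0,0.0006],"gripper":-1},{"twist":[0,0,0],"delta_pos":[-0.012,0,0.0006],"gripper":-1},{"twist":[0,0,0],"delta_pos":[-0.0135,0,0.0006],"gripper":-1},{"twist":[0,0,0],"delta_pos":[-0.015,0,0.0006],"gripper":-1}]'; python3 look.py w9
```

```text
time_s: 26.9
eef_pos: [0.5932, -0.032, 0.0581]
eef_rot: [0.17, 0.985, -0.0, 0.004]
force: [-1.9, -0.4, 17.6]
opening: -0.0002
26.95 [ 0.5933 -0.0321  0.0581] [-1.49 -1.48 17.37]
240 225 ahead -0.0138 roller case x -0.0068
265 226 ahead -0.0133 roller case x -0.0063
375 226 ahead -0.0133 roller case x -0.0063
395 226 ahead -0.0133 roller case x -0.0063
```

View pics/w9.png

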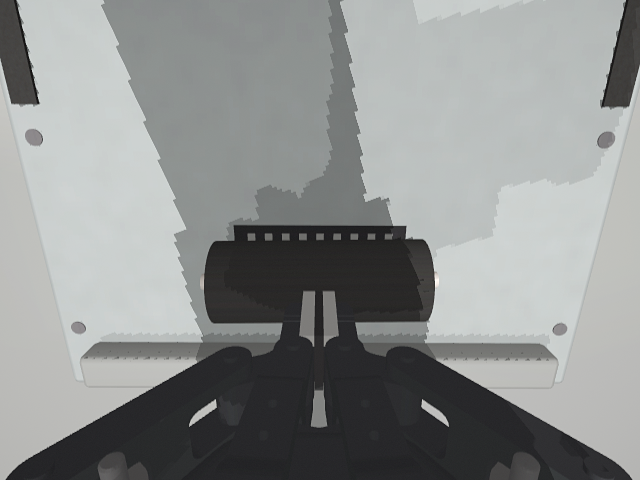

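View pics/w8.png

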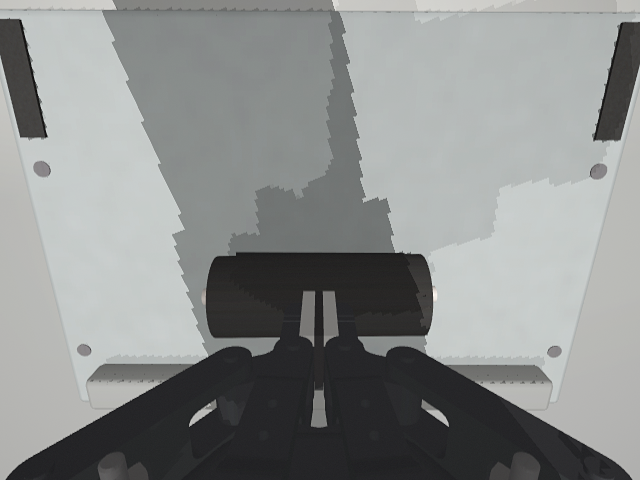

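The grille reappearing behind the roller fooled my edge finder. The roller's rear edge is at row 240, so it is on track at about x = +1 mm. Lifting for stroke 4.

```bash
sed -i 's/(240,265,375,395)/(222,228,412,418)/' look.py; python3 -m crank '[{"twist":[0,0,0],"delta_pos":[0,0,-0.003],"gripper":-1},{"twist":[0,0,0],"delta_pos":[0,0,-0.006],"gripper":-1},{"twist":[0,0,0],"delta_pos":[0,0,-0.009],"gripper":-1},{"twist":[0,0,0],"delta_pos":[0,0,-0.012],"gripper":-1},{"twist":[0,0,0],"delta_pos":[0.003,0,-0.012],"gripper":-1},{"twist":[0,0,0],"delta_pos":[0.007,0,-0.012],"gripper":-1},{"twist":[0,0,0],"delta_pos":[0.011,0,-0.012],"gripper":-1},{"twist":[0,0,0],"delta_pos":[0.012,0,-0.011],"gripper":-1},{"twist":[0,0,0],"delta_pos":[0.012,0,-0.0095],"gripper":-1},{"twist":[0,0,0],"delta_pos":[0.012,0,-0.0085],"gripper":-1}]';python3 look.py w10
```

```text
time_s: 28.2
eef_pos: [0.5779, -0.027, 0.0611]
eef_rot: [0.17, 0.985, -0.0, -0.0]
force: [-0.7, -0.3, 0.1]
opening: -0.0
28.25 [ 0.5778 -0.027   0.0609] [-0.33  1.05 -0.4 ]
222 266 ahead 0.0087 roller case x -0.0005
228 266 ahead 0.0087 roller case x -0.0005
412 265 ahead 0.0082 roller case x -0.0011
418 264 ahead 0.0076 roller case x -0.0016
```

View pics/w10.png

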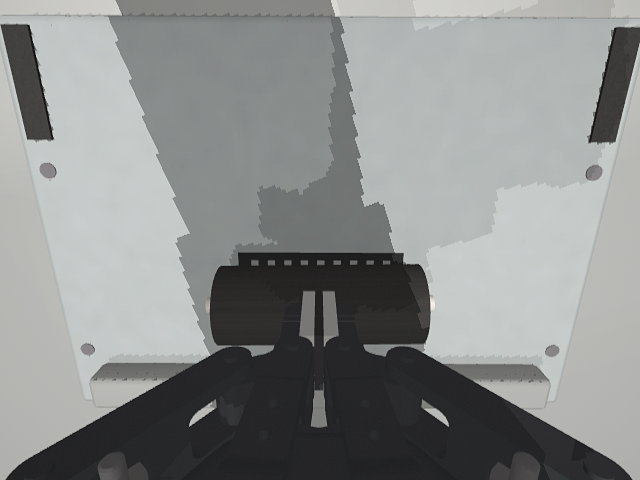

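The roller is 8 mm ahead of the hand and square (rows 266–345). Touching down for stroke 4.

```bash
python3 -m crank '[{"twist":[0,0,0],"delta_pos":[0,0,0.0006],"gripper":-1},{"twist":[0,0,0],"delta_pos":[0,0,0.0012],"gripper":-1},{"twist":[0,0,0],"delta_pos":[0,0,0.0017],"gripper":-1},{"twist":[0,0,0],"delta_pos":[0,0,0.0021],"gripper":-1},{"twist":[0,0,0],"delta_pos":[0,0,0.0025],"gripper":-1},{"twist":[0,0,0],"delta_pos":[0,0,0.0029],"gripper":-1},{"twist":[0,0,0],"delta_pos":[0,0,0.0034],"gripper":-1},{"twist":[0,0,0],"delta_pos":[0,0,0.004],"gripper":-1},{"twist":[0,0,0],"delta_pos":[0,0,0.0046],"gripper":-1},{"twist":[0,0,0],"delta_pos":[0,0,0.0052],"gripper":-1}]'
```

```text
time_s: 29.5
eef_pos: [0.5795, -0.0275, 0.058]
eef_rot: [0.17, 0.985, -0.0, 0.002]
force: [-1.5, -0.7, 8.9]
opening: 0.0003
```

```bash
python3 -m crank '[{"twist":[0,0,0],"delta_pos":[0,0,0.0006],"gripper":-1},{"twist":[0,0,0],"delta_pos":[0,0,0.0012],"gripper":-1},{"twist":[0,0,0],"delta_pos":[0,0,0.0018],"gripper":-1},{"twist":[0,0,0],"delta_pos":[0,0,0.0024],"gripper":-1},{"twist":[0,0,0],"delta_pos":[-0.001,0,0.0028],"gripper":-1},{"twist":[0,0,0],"delta_pos":[-0.0025,0,0.003],"gripper":-1},{"twist":[0,0,0],"delta_pos":[-0.004,0,0.003],"gripper":-1},{"twist":[0,0,0],"delta_pos":[-0.0055,0,0.003],"gripper":-1},{"twist":[0,0,0],"delta_pos":[-0.007,0,0.003],"gripper":-1},{"twist":[0,0,0],"delta_pos":[-0.008,0,0.003],"gripper":-1}]'; python3 look.py w11
```

```text
time_s: 30.75
eef_pos: [0.5897, -0.031, 0.0582]
eef_rot: [0.17, 0.985, -0.001, 0.005]
force: [-0.2, -1.2, 16.3]
opening: -0.0005
30.8 [ 0.5897 -0.031   0.0582] [-0.3  -2.21 16.23]
222 256 ahead 0.0023 roller case x 0.0055
228 256 ahead 0.0023 roller case x 0.0055
412 255 ahead 0.0017 roller case x 0.005
418 255 ahead 0.0017 roller case x 0.005
```

```bash
python3 -m crank '[{"twist":[0,0,0],"delta_pos":[-0.0015,0,0.0002],"gripper":-1},{"twist":[0,0,0],"delta_pos":[-0.003,0,0.0004],"gripper":-1},{"twist":[0,0,0],"delta_pos":[-0.0045,0,0.0006],"gripper":-1},{"twist":[0,0,0],"delta_pos":[-0.006,0,0.0006],"gripper":-1},{"twist":[0,0,0],"delta_pos":[-0.0075,0,0.0006],"gripper":-1},{"twist":[0,0,0],"delta_pos":[-0.009,0,0.0006],"gripper":-1},{"twist":[0,0,0],"delta_pos":[-0.0105,0,0.0006],"gripper":-1},{"twist":[0,0,0],"delta_pos":[-0.012,0,0.0006],"gripper":-1},{"twist":[0,0,0],"delta_pos":[-0.0135,0,0.0006],"gripper":-1},{"twist":[0,0,0],"delta_pos":[-0.015,0,0.0006],"gripper":-1}]'; python3 look.py w12
```

```text
time_s: 32.05
eef_pos: [0.6041, -0.036, 0.0583]
eef_rot: [0.17, 0.985, -0.0, 0.005]
force: [-0.7, -1.3, 17.9]
opening: -0.0
32.1 [ 0.6043 -0.036   0.0583] [-0.51 -1.24 17.87]
222 242 ahead -0.0051 roller case x 0.0136
228 242 ahead -0.0051 roller case x 0.0136
412 240 ahead -0.0061 roller case x 0.0126
418 240 ahead -0.0061 roller case x 0.0126
```

View pics/w12.png

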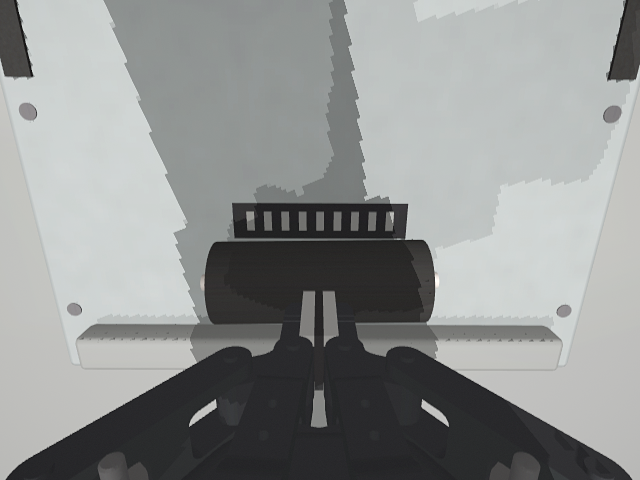

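The near grille now lies fully visible behind the roller (rows 204–238). The roller is square to the ridge (front row ~323, ridge from ~326), with about 14 mm to go.

```bash
python3 -m crank '[{"twist":[0,0,0],"delta_pos":[-0.0015,0,0],"gripper":-1},{"twist":[0,0,0],"delta_pos":[-0.003,0,0],"gripper":-1},{"twist":[0,0,0],"delta_pos":[-0.003,0,-0.003],"gripper":-1},{"twist":[0,0,0],"delta_pos":[-0.003,0,-0.006],"gripper":-1},{"twist":[0,0,0],"delta_pos":[-0.003,0,-0.009],"gripper":-1},{"twist":[0,0,0],"delta_pos":[-0.003,0,-0.012],"gripper":-1},{"twist":[0,0,0],"delta_pos":[0.001,0,-0.012],"gripper":-1},{"twist":[0,0,0],"delta_pos":[0.005,0,-0.012],"gripper":-1},{"twist":[0,0,0],"delta_pos":[0.009,0,-0.011],"gripper":-1},{"twist":[0,0,0],"delta_pos":[0.01,0,-0.0095],"gripper":-1}]';python3 look.py w13
```

```text
time_s: 33.35
eef_pos: [0.5897, -0.0312, 0.0617]
eef_rot: [0.17, 0.985, -0.0, -0.0]
force: [0.2, -0.3, 0.5]
opening: -0.0004
33.4 [ 0.5896 -0.0312  0.0614] [-0.31  0.21  0.48]
222 267 ahead 0.0095 roller case x 0.0128
228 267 ahead 0.0095 roller case x 0.0128
412 265 ahead 0.0084 roller case x 0.0117
418 266 ahead 0.009 roller case x 0.0122
```

View pics/w13.png

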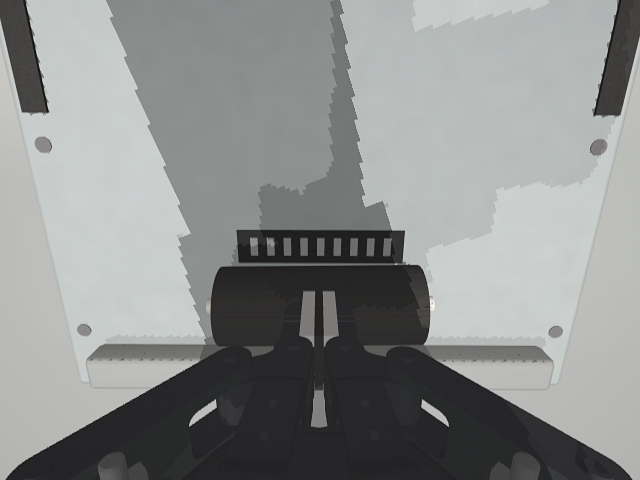

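Roller is 9 mm ahead of the hand and square (rows 266–346), so I'll touch down for the last stroke.

```bash
python3 -m crank '[{"twist":[0,0,0],"delta_pos":[-0.001,0,0.001],"gripper":-1},{"twist":[0,0,0],"delta_pos":[-0.001,0,0.002],"gripper":-1},{"twist":[0,0,0],"delta_pos":[-0.001,0,0.0026],"gripper":-1},{"twist":[0,0,0],"delta_pos":[-0.001,0,0.003],"gripper":-1},{"twist":[0,0,0],"delta_pos":[-0.001,0,0.0034],"gripper":-1},{"twist":[0,0,0],"delta_pos":[-0.001,0,0.0038],"gripper":-1},{"twist":[0,0,0],"delta_pos":[-0.001,0,0.0044],"gripper":-1},{"twist":[0,0,0],"delta_pos":[-0.001,0,0.005],"gripper":-1},{"twist":[0,0,0],"delta_pos":[-0.001,0,0.0056],"gripper":-1},{"twist":[0,0,0],"delta_pos":[-0.001,0,0.0062],"gripper":-1}]'
```

```text
time_s: 34.65
eef_pos: [0.5931, -0.0323, 0.0583]
eef_rot: [0.17, 0.985, -0.0, 0.002]
force: [-0.9, -0.7, 10.6]
opening: -0.0001
```

```bash
python3 -m crank '[{"twist":[0,0,0],"delta_pos":[0,0,0.0006],"gripper":-1},{"twist":[0,0,0],"delta_pos":[0,0,0.0012],"gripper":-1},{"twist":[0,0,0],"delta_pos":[0,0,0.0018],"gripper":-1},{"twist":[0,0,0],"delta_pos":[0,0,0.0024],"gripper":-1},{"twist":[0,0,0],"delta_pos":[-0.001,0,0.0027],"gripper":-1},{"twist":[0,0,0],"delta_pos":[-0.0025,0,0.0029],"gripper":-1},{"twist":[0,0,0],"delta_pos":[-0.004,0,0.003],"gripper":-1},{"twist":[0,0,0],"delta_pos":[-0.0055,0,0.003],"gripper":-1},{"twist":[0,0,0],"delta_pos":[-0.007,0,0.003],"gripper":-1},{"twist":[0,0,0],"delta_pos":[-0.008,0,0.003],"gripper":-1}]'; python3 look.py w14
```

```text
time_s: 35.9
eef_pos: [0.603, -0.0358, 0.058]
eef_rot: [0.17, 0.985, -0.001, 0.005]
force: [-0.6, -1.6, 14.7]
opening: -0.0002
35.95 [ 0.6032 -0.0358  0.0581] [-0.33 -1.29 16.21]
222 255 ahead 0.0016 roller case x 0.0192
228 255 ahead 0.0016 roller case x 0.0192
412 253 ahead 0.0006 roller case x 0.0181
418 253 ahead 0.0006 roller case x 0.0181
```

```bash
python3 -m crank '[{"twist":[0,0,0],"delta_pos":[-0.001,0,0.0001],"gripper":-1},{"twist":[0,0,0],"delta_pos":[-0.002,0,0.0002],"gripper":-1},{"twist":[0,0,0],"delta_pos":[-0.003,0,0.0003],"gripper":-1},{"twist":[0,0,0],"delta_pos":[-0.004,0,0.0003],"gripper":-1},{"twist":[0,0,0],"delta_pos":[-0.005,0,0.0003],"gripper":-1},{"twist":[0,0,0],"delta_pos":[-0.006,0,0.0003],"gripper":-1},{"twist":[0,0,0],"delta_pos":[-0.007,0,0.0003],"gripper":-1},{"twist":[0,0,0],"delta_pos":[-0.008,0,0.0003],"gripper":-1},{"twist":[0,0,0],"delta_pos":[-0.009,0,0.0003],"gripper":-1},{"twist":[0,0,0],"delta_pos":[-0.01,0,0.0003],"gripper":-1}]'; python3 look.py w15
```

```text
time_s: 37.2
eef_pos: [0.6123, -0.039, 0.058]
eef_rot: [0.17, 0.985, -0.0, 0.005]
force: [-0.9, -0.5, 16.0]
opening: -0.0001
37.25 [ 0.6125 -0.039   0.0581] [-0.35 -2.09 16.52]
222 246 ahead -0.0031 roller case x 0.0243
228 245 ahead -0.0036 roller case x 0.0238
412 244 ahead -0.0041 roller case x 0.0233
418 244 ahead -0.0041 roller case x 0.0233
```

View pics/w15.png

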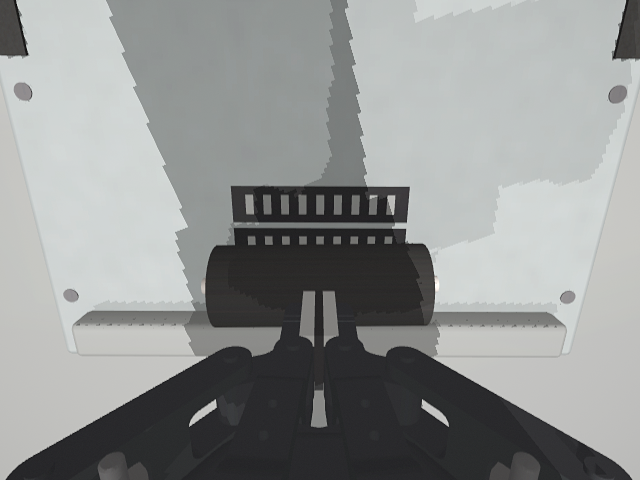

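Both grilles are now visible behind the roller: the near one at rows 186–222, the far one from row 228. The roller's front edge overlaps the ridge's near edge in the view.

```bash
python3 - <<'E'
from h import *
import pickle
W,tcp=pickle.load(open("w15.pkl","rb"))
a=np.radians(-19.8);X=np.array([np.cos(a),np.sin(a),0])
rx=rollx(W,tcp,244.3)
for row,x in ((186,-.019),(222.5,-.005),(228,.003)):
    v=(atz(W,319,row,.0183)-tcp)@X; print('roller case x',rx-v+x)
E
python3 -m crank '[{"twist":[0,0,0],"delta_pos":[-0.0005,0,0],"gripper":-1},{"twist":[0,0,0],"delta_pos":[-0.001,0,0],"gripper":-1},{"twist":[0,0,0],"delta_pos":[-0.0015,0,0],"gripper":-1},{"twist":[0,0,0],"delta_pos":[-0.002,0,0],"gripper":-1},{"twist":[0,0,0],"delta_pos":[-0.0025,0,0],"gripper":-1},{"twist":[0,0,0],"delta_pos":[-0.003,0,0],"gripper":-1},{"twist":[0,0,0],"delta_pos":[-0.0035,0,0],"gripper":-1},{"twist":[0,0,0],"delta_pos":[-0.004,0,0],"gripper":-1},{"twist":[0,0,0],"delta_pos":[-0.0045,0,0],"gripper":-1},{"twist":[0,0,0],"delta_pos":[-0.005,0,0],"gripper":-1}]'; python3 look.py w16
```

```text
roller case x 0.026132003655872166
roller case x 0.0211972931075862
roller case x 0.0262354214609669
time_s: 38.5
eef_pos: [0.617, -0.0406, 0.058]
eef_rot: [0.17, 0.985, -0.0, 0.005]
force: [-1.1, -0.8, 16.6]
opening: -0.0
38.55 [ 0.6171 -0.0406  0.058 ] [ 0.1  -0.47 17.87]
222 241 ahead -0.0056 roller case x 0.0267
228 240 ahead -0.0061 roller case x 0.0262
412 239 ahead -0.0066 roller case x 0.0256
418 239 ahead -0.0066 roller case x 0.0256
```

```bash
python3 -m crank '[{"twist":[0,0,0],"delta_pos":[-0.0003,0,0],"gripper":-1},{"twist":[0,0,0],"delta_pos":[-0.0006,0,0],"gripper":-1},{"twist":[0,0,0],"delta_pos":[-0.0009,0,0],"gripper":-1},{"twist":[0,0,0],"delta_pos":[-0.0012,0,0],"gripper":-1},{"twist":[0,0,0],"delta_pos":[-0.0015,0,0],"gripper":-1},{"twist":[0,0,0],"delta_pos":[-0.0018,0,0],"gripper":-1},{"twist":[0,0,0],"delta_pos":[-0.0021,0,0],"gripper":-1},{"twist":[0,0,0],"delta_pos":[-0.0024,0,0],"gripper":-1},{"twist":[0,0,0],"delta_pos":[-0.0027,0,0],"gripper":-1},{"twist":[0,0,0],"delta_pos":[-0.003,0,0],"gripper":-1}]'; python3 look.py w17
```

```text
time_s: 39.8
eef_pos: [0.6199, -0.0416, 0.058]
eef_rot: [0.17, 0.985, -0.0, 0.005]
force: [0.4, -1.6, 16.6]
opening: 0.0001
39.85 [ 0.6199 -0.0416  0.058 ] [-0.66 -0.52 16.39]
222 238 ahead -0.0071 roller case x 0.0281
228 238 ahead -0.0071 roller case x 0.0281
412 236 ahead -0.0081 roller case x 0.0271
418 236 ahead -0.0081 roller case x 0.0271
```

```bash
python3 -m crank '[{"twist":[0,0,0],"delta_pos":[-0.0002,0,0],"gripper":-1},{"twist":[0,0,0],"delta_pos":[-0.0004,0,0],"gripper":-1},{"twist":[0,0,0],"delta_pos":[-0.0006,0,0],"gripper":-1},{"twist":[0,0,0],"delta_pos":[-0.0008,0,0],"gripper":-1},{"twist":[0,0,0],"delta_pos":[-0.001,0,0],"gripper":-1},{"twist":[0,0,0],"delta_pos":[-0.0012,0,0],"gripper":-1},{"twist":[0,0,0],"delta_pos":[-0.0014,0,0],"gripper":-1},{"twist":[0,0,0],"delta_pos":[-0.0016,0,0],"gripper":-1},{"twist":[0,0,0],"delta_pos":[-0.0018,0,0],"gripper":-1},{"twist":[0,0,0],"delta_pos":[-0.002,0,0],"gripper":-1}]'; python3 look.py w18
```

```text
time_s: 41.1
eef_pos: [0.6205, -0.0418, 0.0579]
eef_rot: [0.17, 0.985, -0.0, 0.003]
force: [-5.1, 0.1, 20.9]
opening: 0.0001
41.15 [ 0.6204 -0.0418  0.0579] [-4.12 -0.8  20.05]
222 237 ahead -0.0077 roller case x 0.0282
228 237 ahead -0.0077 roller case x 0.0282
412 236 ahead -0.0082 roller case x 0.0277
418 236 ahead -0.0082 roller case x 0.0277
```

View pics/w18.png

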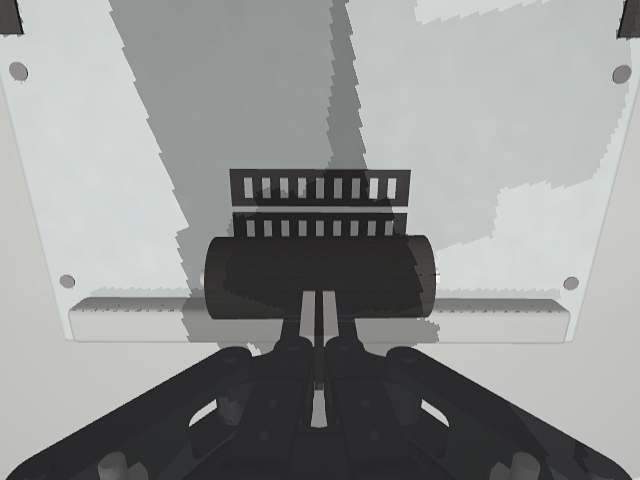

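The roller has stopped against the ridge, with Fx −5 N and Fz 20 N. I'm unloading slowly with a forward bias so it doesn't roll back.

```bash
python3 -m crank '[{"twist":[0,0,0],"delta_pos":[-0.0002,0,-0.0007],"gripper":-1},{"twist":[0,0,0],"delta_pos":[-0.0005,0,-0.0014],"gripper":-1},{"twist":[0,0,0],"delta_pos":[-0.0009,0,-0.0021],"gripper":-1},{"twist":[0,0,0],"delta_pos":[-0.0013,0,-0.0028],"gripper":-1},{"twist":[0,0,0],"delta_pos":[-0.0017,0,-0.0035],"gripper":-1},{"twist":[0,0,0],"delta_pos":[-0.0021,0,-0.0042],"gripper":-1},{"twist":[0,0,0],"delta_pos":[-0.0025,0,-0.0049],"gripper":-1},{"twist":[0,0,0],"delta_pos":[-0.0029,0,-0.0056],"gripper":-1},{"twist":[0,0,0],"delta_pos":[-0.0032,0,-0.0066],"gripper":-1},{"twist":[0,0,0],"delta_pos":[-0.0034,0,-0.0085],"gripper":-1}]'; python3 look.py w19
```

```text
time_s: 42.4
eef_pos: [0.6202, -0.0423, 0.0601]
eef_rot: [0.17, 0.985, -0.0, -0.001]
force: [0.7, -0.2, -0.1]
opening: 0.0003
42.45 [ 0.6205 -0.0424  0.0605] [-0.18  0.81  0.26]
222 236 ahead -0.0079 roller case x 0.0281
228 236 ahead -0.0079 roller case x 0.0281
412 234 ahead -0.009 roller case x 0.0271
418 234 ahead -0.009 roller case x 0.0271
```

Roller stayed put against the ridge. Lifting straight up and backing away for a check.

```bash
python3 -m crank '[{"twist":[0,0,0],"delta_pos":[0,0,-0.005],"gripper":-1},{"twist":[0,0,0],"delta_pos":[0,0,-0.015],"gripper":-1},{"twist":[0,0,0],"delta_pos":[0,0,-0.03],"gripper":-1},{"twist":[0,0,0],"delta_pos":[0.01,0,-0.05],"gripper":-1},{"twist":[0,0,0],"delta_pos":[0.03,0,-0.07],"gripper":-1},{"twist":[0,0,0],"delta_pos":[0.05,0,-0.09],"gripper":-1},{"twist":[0,0,0],"delta_pos":[0.07,0,-0.1],"gripper":-1},{"twist":[0,0,0],"delta_pos":[0.08,0,-0.1],"gripper":-1},{"twist":[0,0,0],"delta_pos":[0.08,0,-0.1],"gripper":-1},{"twist":[0,0,0],"delta_pos":[0.08,0,-0.1],"gripper":-1}]'; python3 - <<'E'
from h import *
import pickle
W=optics.camera_info("wrist");im=optics.camera("wrist")
s=manip.state();print(s['time_s'],s['eef_pos'],s['force'])
cv2.imwrite("pics/w20.png",im[:,:,::-1]);pickle.dump((W,s['eef_pos']),open("w20.pkl","wb"))
a=optics.camera("scene")[:,:,::-1][160:320,225:385]
cv2.imwrite("pics/s20.png",cv2.resize(a,None,fx=3.7,fy=3.7,interpolation=cv2.INTER_CUBIC))
E
```

```text
time_s: 43.7
eef_pos: [0.5454, -0.0155, 0.1605]
eef_rot: [0.171, 0.985, -0.0, -0.0]
force: [-0.6, 0.5, 0.1]
opening: -0.0005
43.75 [ 0.54547062 -0.0155408   0.16036797] [-0.1025225   0.50553284 -0.27809241]
```

View pics/w20.png

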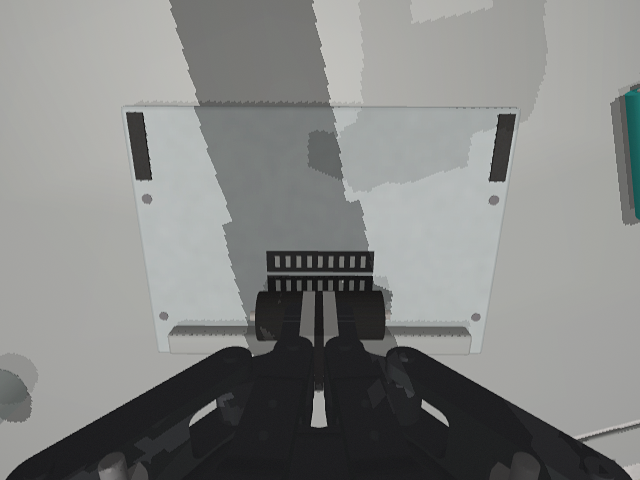

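View pics/s20.png

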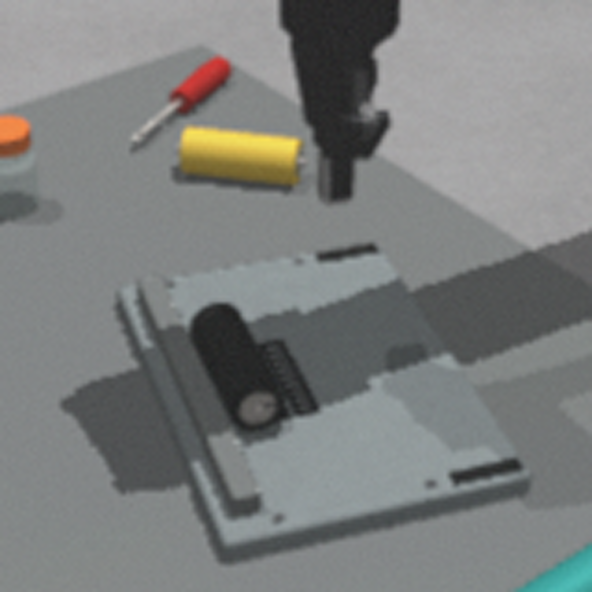

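```bash
python3 - <<'E'
from h import *
import pickle
W,tcp=pickle.load(open("w20.pkl","rb"));im=cv2.imread("pics/w20.png").astype(int).sum(2)//3
for c in (262,268,376,380): print(c,im[286:298,c])
a=np.radians(-19.8);X=np.array([np.cos(a),np.sin(a),0])
for r in (291.5,):
    rx=rollx(W,tcp,r);print('from odometry frame',tcp@X+rx-.5251-.037)
    for row,x in ((251.5,-.019),(271.5,-.005),(276.5,.003)):
        print('vs vent',rx-(atz(W,319,row,.0183)-tcp)@X+x)
E
```

```text
262 [123 122 123 126 114  63  22  26  26  28  27  28]
268 [19 20 20 20 20 26 26 27 25 26 29 26]
376 [ 97  99 100  94  70  21  26  27  26  27  26  30]
380 [153  96 100  96  69  19  24  25  27  26  28  29]
from odometry frame 0.028148110943562434
vs vent 0.030167054999313565
vs vent 0.026212072087500597
vs vent 0.029620578608010196
```

```bash
python3 -c "
from bench import hand_in
print(hand_in())"
```

```text
the job is handed in; nothing more can be done
None
```

I rolled the roller in five strokes of the shut hand, over both grilles and up against the hinge ridge. I then eased the load off with a slight forward bias, lifted clear, and handed in at about 44 s. `hand_in()` gives no verdict, so these are my own last checks:

- **Pressing force:** the readings at the end of each move were 14.7 to 19.0 N while rolling, and about 21 N at the ridge stop. Peaks inside a move were not recorded.
- **Roller position:** its centre is at case x of about 28 mm. Three rougher checks against the grille edges gave 26.2 to 30.2 mm, which disagree by a few mm but all lie inside the 24 to 32 mm window.
- **Squareness:** the roller looks square to the ridge, within about 0.02 rad.
- **Grilles:** I could not read their depth directly. The hand stayed within about 0.3 mm of its height on the bare face while passing over both, which fits fully pressed.
- **Hand and bystanders:** the final pictures show the hand well clear. The bystanders in those views look untouched, but the final views did not cover the flux bottle and screw tray.

One mid-way reading of the roller's position was wrong: my edge finder picked up the near grille instead of the roller. I spotted it in the picture and corrected it, and it did not affect the motion.

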